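# Unlock the cam clamp and nip the board on the router bed

### The arm

A 6-joint arm with a two-finger parallel gripper is mounted at the origin on the work surface. World frame = base frame: x ahead of the robot, y to its left, z up, the work surface at z = 0. Lengths are in mm, angles in rad, forces in N, time in s.
With the tool pointing down it reaches from about 375 to 925 mm from the base axis. Payload 5.7 kg.
Tool frame: the origin (TCP) lies midway between the tips of the shut fingers; the grasp point (between the pads) lies 19 mm behind it; z points along the fingers, y is the direction in which the jaws open and shut (so a half turn about z gives the same grasp; the last joint's range is limited). The gripper opens to 88 mm and grips with 3 to 60 N. Pads are 20 mm wide; open, the fingers measure 115 mm over their backs; the gripper's body (75 mm by 178 mm) begins 61 mm behind the grasp point.
Start: joints at [-1.299, 0.359, 1.51, -0, 1.272, -0.115], TCP at [226.318, -555.646, 222.623] pointing down, gripper open.
Joint ranges: [-2.97, 2.97], [-1.01, 2.36], [0.21, 2.38], [-0.96, 4.11], [0.2, 2.71], [-2.98, 2.98]. Speed limits (rad/s): [2.39, 2.39, 3.14, 3.14, 3.14, 3.14].

### API

Orientations are given as a unit quaternion [x, y, z, w].
In Python, from bench import readout, vision, close_job gives the robot as it stands.
- The arm moves only by the shell command python3 -m creep 'ROWS' [OPENING] [FORCE]. ROWS is a JSON object of lists of equal length, an entry for each row: "slide": the shift along the tool's x, y, z in mm, a list of three; "roll": the turn about the tool's z in rad. In form: {"slide": [[x, y, z], ...], "roll": [roll, ...]}. A call has 1 to 20 rows; each row is the pose to reach, as a shift and turn from the pose commanded when the call began, along the tool's axes at that moment; what a row does not reach only later rows make up. A row lasts 1/12 s, in which the tool goes at most 41.7 mm and 7.16 degrees, less where a joint would pass 70% of its speed; a pose out of reach is approached as far as the arm can. A call with a gripper value outside its range is refused whole. OPENING is the closure, from -1 (fully open) to 1 (shut), set as the call begins (- or left out, the last holds). The fingers move at their own pace and stop on an object; FORCE is the grip in N (left out, the last holds). Time passes only in rows, so rows that repeat a pose let the fingers close. It gives the time, the measured TCP pose, the force and the opening at its end, in the units of the state.
- readout.state(): the state, without advancing time (a new reading comes with each control period).
- vision.capture(name): name is "scene" or "top" or "wrist"; returns a dict with "frame" (384x512x3 uint8, red, green, blue), "z_map" (384x512 float32, mm along the optical axis (not along the pixel's ray), 0 where there is no reading), "intrinsics" (3x3 intrinsics, pixels), "R" (3x3) and "t" (3): a world point X has camera coordinates R X + t. Camera axes: x right, y down, z forward; pixel columns grow to the right and rows downward; lengths in mm; the calibration is good to about 2 mm. The wrist camera is an equidistant fisheye: a pixel r from the principal point sees the ray r / f radians off the axis. A picture is of the moment at which its call begins.
- close_job(): hands the job in, once; it reports no verdict.
The state is a dict: "time": time; "q": joint angles; "joint_velocities": joint speeds; "tau": joint torques, N m; "tcp_pos": TCP position; "eef_rot": TCP orientation; "ft_force": force on the tool from outside, world axes, zero at the start; "moment": the same for the moment, N m; "grip_width": finger opening in mm.
Only numpy, scipy, OpenCV 4.12 (cv2) and the standard library are available. Lean on these libraries where they do the work, as an engineer would, in place of code of your own. Each camera call takes 0.05 s, during which the arm holds its last target.

### The job

On the router fixture, draw the locking pin out of its slanted bore and park it upright in the free notch of the pin rack, slid in by its neck to the back of the notch and hanging by its collar. Then swing the freed cam lever round until the cam nips the foam board tight and flat against the fence, and let go. Knock nothing over and leave the short spare pin hanging in the other notch.

Things in the scene. Friction and masses are not known exactly. Their poses are not given: they have to be found in the camera images.
- fixture: Plywood base 265 x 200 x 12 mm fixed on the table. Origin on the table under the cam pivot; +x from pivot to fence, z up. Base spans x -115 to 150, y -100 to 100 mm. White fence, top 46 mm above the table, face at x = 115 mm; white end stop, face at y = 81 mm. A foam offcut 25 mm tall lies about x = -62, y = -55 mm. But for lever, pin and nozzle nothing on it exceeds 75 mm.
- bore_block: Aluminium block 56 x 50 x 40 mm on the fixture, through bore 20 mm diameter. Origin: centre of the bore's mouth in the top face, 62 mm above the table, at x = -75, y = 50 mm of the fixture. z axis = bore axis pointing out; it leans 30 degrees from vertical to the fixture's -y (to the right, seen from the robot). x axis = the fixture's x.
- pin_grip (a point): Loose steel locking pin, 0.16 kg: mid-grip, z along the pin to its grip end. Grip 18 mm diameter, 45 long; then collar 28 dia, 5 thick; neck 10 dia, 12 long; shank 18 dia, 30 long. Collar underside 27.5 mm, shank tip 69.5 mm below this point. Starts in the bore, collar on the block's face; out after 42 mm along the axis. While in, it blocks the lever.
- notch (a point): Free notch of the pin rack, the one at the rack's -y end; the rack may stand left or right of the fixture. Point: on the notch's centre line in the plate's top face, 75 mm above the table, where the pin's axis belongs; x level into the notch (about away from the robot), z up. Notch 14 mm wide, mouth corners rounded, open front edge 27 mm before the point, flat back 7 mm beyond it.
- rack: Fixed aluminium pin rack; origin on the table between its two notches (y = -37 mm free, y = +37 mm holds the spare). Level plate 160 mm wide, 6 mm thick, top 75 mm above the table, x -27 to 40 mm, on a wall under its back edge and a foot 8 mm tall. A pin's 18 mm shank cannot pass a notch: only the neck slides in, level, from the front (-x). Nothing stands above the plate but the pins.
- spare: Loose spare steel pin with a short thin grip (12 mm diameter, 20 mm long) hanging in the rack's other notch, 74 mm to the +y side of the free one. Origin at the underside of its collar. To be left hanging.
- cam (a joint): Cam angle, rad, 0 to 2.0, grows counter-clockwise from above; starts 0 to 0.5. Lever direction = 70 degrees + this angle, from the fixture's +x. The steel disc (50 mm dia, centre 12 mm off the pivot) pushes the board to the fence as it grows and nips it from 1.66, firmly by 1.73, where it stops. Pin in: stops at about 1.28. Stays where left. 10 N across the knob nips well; 3 N on the board is enough.
- lever_knob (a point): Middle of the upright black knob at the end of the cam lever: cylinder 18 mm diameter, from 90 to 130 mm above the table, 110 mm from the pivot. The lever is a flat bar 16 mm wide, 80 to 90 mm above the table; its end is 8 mm beyond the knob's axis.
- nozzle (a point): Tip of a fixed air nozzle over the board, 112 mm above the table, at x = 55, y = -40 mm of the fixture. Its black stalk, 12 mm thick, rises at x = 0, y = -86 mm to 181 mm above the table and bends over to the nozzle: an obstacle to keep clear of.
- board_mid (a point): Centre of the loose yellow foam board, 80 (x) x 140 (y) x 30 mm, 0.15 kg, lying on the fixture's base between cam and fence, 3 to 10 mm short of the fence at the start. Flat on the fence its centre is at x = 75 mm of the fixture's frame.
- bottle: Loose white bottle, 56 mm diameter, 160 mm tall, standing beyond the fixture to the right; origin under its centre. Must stay upright.
Not all that is in view belongs to the job. What is shaped like the part that bears pin_grip but yellow is not meant.

How it is judged (in metres and radians):
On the way, in this order (a step that is already met when the one before it is completed fails the run):
1. the locking pin is drawn clear of its bore (z of pin_grip in the frame of bore_block above 0.0695 m), for 0.1 s.
2. the pin hangs released in the free notch (x of pin_grip in the frame of notch between -0.01 and 0.005 m and y of pin_grip in the frame of notch between -0.005 and 0.005 m and z of pin_grip in the frame of notch between 0.022 and 0.032 m and angle between pin_grip's own z axis and vertical below 0.15 rad and contact force between the fingers and pin below 0.3 N), for 0.3 s.
3. the cam nips the board flat against the fence (contact force between cam and board above 3 N and x of board_mid in the frame of fixture above 0.0725 m and angle between the x axis of board_mid and the x axis of fixture, either way round below 0.04 rad), for 0.2 s.
At the end, for the whole second after the job is handed in: The pin hangs upright (within 0.15 rad) and still by its collar on the rack plate, its axis within 10 mm before and 5 mm beyond the notch point and within 5 mm sideways; the cam, at rest, presses the board with over 3 N, and the board lies within 2.5 mm and 0.04 rad of flat on the fence (all of step 3 and x of pin_grip in the frame of notch between -0.01 and 0.005 m and y of pin_grip in the frame of notch between -0.005 and 0.005 m and z of pin_grip in the frame of notch between 0.022 and 0.032 m and angle between pin_grip's own z axis and vertical below 0.15 rad and linear speed of pin below 0.02 m/s and velocity of joint cam below 0.05 rad/s); the robot touches nothing.
It fails at once if the bottle is knocked over (angle between bottle's own z axis and vertical above 0.5 rad).
It fails at once if the spare pin is knocked out of its notch (distance of spare from where it was at the start of the episode above 0.025 m or angle between spare's own z axis and vertical above 0.5 rad).
It also fails if it takes over 58 s, if anything falls off the work surface, if the arm or the gripper's body presses on something with over 40 N, if the wrist force passes 120 N, or if a joint passes its speed limit or range.

## Working session

There is one attempt and no reset: what is moved stays moved. The work goes in short steps, Python scripts to look and compute and a shell command to move; the robot and the scene stay as the last step left them, time stands still between calls to the robot, and variables do not carry over. Pictures are saved under pics/ and viewed, and the job is handed in when it is done.

```bash
ls; mkdir -p pics
python3 - <<'E'
from bench import readout, vision
import cv2,numpy as np
print(readout.state())
for n in ("scene","top"):
    c=vision.capture(n); cv2.imwrite(f"pics/{n}0.png",c["frame"][:,:,::-1]); np.savez(f"{n}0.npz",**c)
    print(n,c["intrinsics"],c["R"],c["t"])
E
```

```text
pics
{'time': 0.0, 'q': array([-1.29910596e+00,  3.59500065e-01,  1.51141345e+00,  3.20494033e-06,
        1.27247957e+00, -1.15124025e-01]), 'joint_velocities': array([ 1.01472988e-03, -8.26282863e-05,  2.41921415e-05,  6.29433270e-04,
        9.22372567e-04,  3.33605887e-04]), 'tau': array([-2.42322049e-04, -5.15378380e+01, -2.70730448e+01,  6.73859473e-02,
        3.49534128e-02, -1.46013517e-04]), 'tcp_pos': array([ 226.14233432, -555.02258168,  221.81974601]), 'eef_rot': array([ 9.81354750e-01,  1.92203130e-01, -6.88733893e-05, -8.97580854e-04]), 'ft_force': array([0.61933817, 0.51723162, 0.12360551]), 'moment': array([-0.03129283, -0.00090219, -0.02003704]), 'grip_width': 87.8776716983574}
scene [[495.32244325   0.         251.12065403]
 [  0.         495.32244325 199.3594535 ]
 [  0.           0.           1.        ]] [[-0.86742104  0.49755147  0.00482448]
 [ 0.37950657  0.66783254 -0.64029249]
 [-0.32180041 -0.55357225 -0.76811604]] [ 482.53938207 -150.81385064 1376.93335437]
top [[468.8929748    0.         255.22276328]
 [  0.         468.8929748  190.47111546]
 [  0.           0.           1.        ]] [[ 0.00510484 -0.99995459  0.00804739]
 [-0.98987521 -0.0061946  -0.14180516]
 [ 0.14184857 -0.00724202 -0.98986188]] [  10.00519645  560.79883811 1272.72900638]
```

View pics/scene0.png

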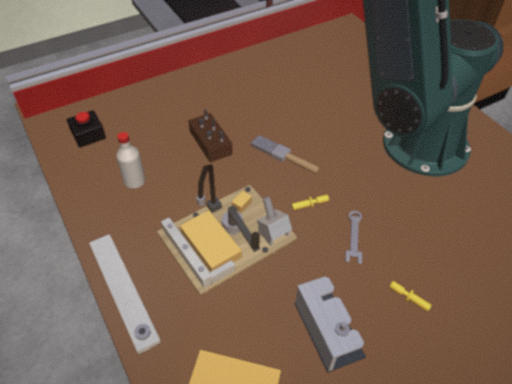

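View pics/top0.png

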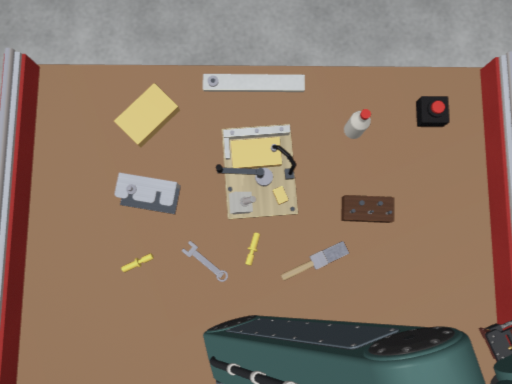

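```bash
cat > h.py <<'E'
import numpy as np,cv2
def load(n): return dict(np.load(n))
def ray(c,u,v,z):
    K,R,t=c["intrinsics"],c["R"],c["t"]
    d=R.T@np.linalg.solve(K,[u,v,1.]); o=-R.T@t
    return o+d*(z-o[2])/d[2]
def proj(c,X):
    p=c["intrinsics"]@(c["R"]@np.asarray(X,float)+c["t"]); return p[:2]/p[2]
def zpt(c,u,v):
    K,R,t=c["intrinsics"],c["R"],c["t"]
    z=c["z_map"][int(round(v)),int(round(u))]
    return R.T@(np.linalg.solve(K,[u,v,1.])*z-t)
def crop(c,u0,v0,u1,v1,name,s=None):
    im=c["frame"][v0:v1,u0:u1,::-1]; s=s or min(800/(u1-u0),600/(v1-v0))
    cv2.imwrite(name,cv2.resize(im,None,fx=s,fy=s,interpolation=cv2.INTER_CUBIC)); print(name,s)
E
python3 - <<'E'
from h import *
t=load("top0.npz"); s=load("scene0.npz")
crop(t,100,110,310,230,"pics/t1.png"); crop(s,150,150,380,370,"pics/s1.png")
E
```

```text
pics/t1.png 3.8095238095238093
pics/s1.png 2.727272727272727
```

View pics/t1.png

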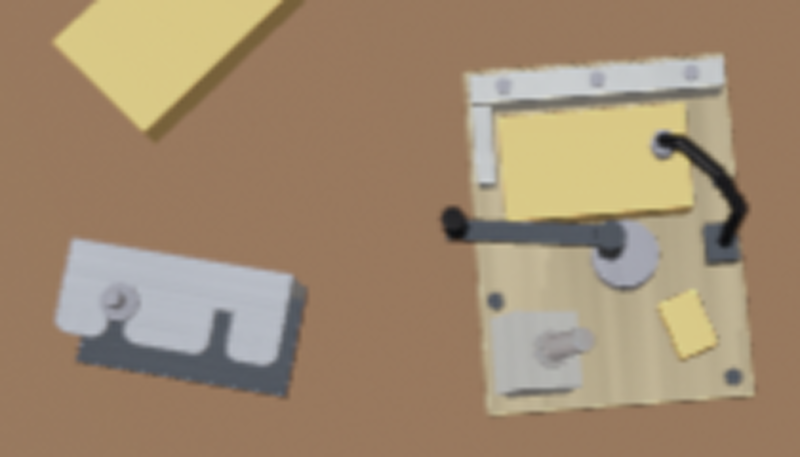

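View pics/s1.png

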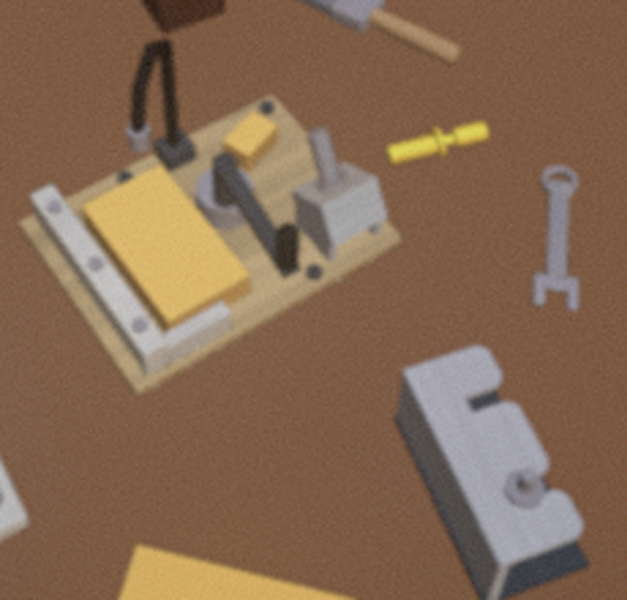

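```bash
cat > fit.py <<'E'
from h import *
from scipy.optimize import least_squares
t=load("top0.npz"); s=load("scene0.npz")
T=lambda u,v:(t,100+u/3.8095-.4,110+v/3.8095-.4); S=lambda u,v:(s,150+u/2.727-.3,150+v/2.727-.3)
def fit(obs,g):
    f=lambda p:np.concatenate([proj(o[0],[p[0]+np.cos(p[2])*X[0]-np.sin(p[2])*X[1],p[1]+np.sin(p[2])*X[0]+np.cos(p[2])*X[1],X[2]])-o[1:] for X,o in obs])
    r=least_squares(f,g,loss='soft_l1'); print(r.x.round(3)); print(r.fun.reshape(-1,2).round(1).tolist()); return r.x
fx=fit([((-115,100,12),T(487,414)),((-115,-100,12),T(754,396)),((-115,100,12),S(400,240)),((-115,-100,12),S(272,96)),((150,-100,12),S(20,222)),((150,100,12),S(140,392))],[600,0,.07])
rk=fit([((40,80,75),T(75,239)),((40,-80,75),T(295,274)),((40,-80,75),S(404,373)),((40,80,75),S(497,558)),((-27,-80,0),T(290,397)),((0,0,75),(t,*( (np.array(T(0,0)[1:])+[ (75+295+60+275)/4/3.8095-0,(239+274+335+365)/4/3.8095])))) ][:4],[560,250,-.16])
np.savez("poses.npz",fx=fx,rk=rk)
def W(p,X): c,q=np.cos(p[2]),np.sin(p[2]); return np.array([p[0]+c*X[0]-q*X[1],p[1]+q*X[0]+c*X[1],X[2]])
a=27.5
for n,P in dict(pivot=W(fx,[0,0,90]),grip=W(fx,[-75,50-a*.5,62+a*.866]),notch=W(rk,[0,-37,75]),spare=W(rk,[0,37,75])).items():
    print(n,P.round(1),proj(t,P).round(1),proj(s,P).round(1))
u=(np.array(T(455,222)[1:]),np.array(S(288,232)[1:]))
k=ray(t,*u[0],125); k2=ray(s,*u[1],128); print("knob",k,k2)
d=k-W(fx,[0,0,90]); print(np.hypot(*d[:2]),np.degrees(np.arctan2(d[1],d[0])-fx[2]))
for i,(c,b) in enumerate(((t,(100,110,310,230)),(s,(150,150,380,370)))):
    im=c["frame"][:,:,::-1].copy()
    im=cv2.resize(im[b[1]:b[3],b[0]:b[2]],None,fx=3.5 if i==0 else 2.7,fy=3.5 if i==0 else 2.7,interpolation=cv2.INTER_CUBIC);z=3.5 if i==0 else 2.7
    for P in [W(fx,[-115,100,12]),W(fx,[-115,-100,12]),W(fx,[0,0,90]),W(fx,[-75,50,62]),W(fx,[-75,50-a*.5,62+a*.866]),W(fx,[-75,50-50*.5,62+50*.866]),W(fx,[55,-40,112]),W(rk,[-27,-37,75]),W(rk,[7,-37,75]),W(rk,[0,37,75]),W(rk,[-27,0,75])]:
        q=(proj(c,P)-b[:2]+.4)*z; cv2.circle(im,tuple(q.round().astype(int).tolist()),3,(0,0,255),-1)
    cv2.imwrite(f"pics/ov{i}.png",im)
E
python3 fit.py
```

```text
[6.06898e+02 2.85700e+00 8.20000e-02]
[[-0.6, 0.2], [-0.5, -0.4], [1.3, -1.1], [-0.0, -1.0], [-0.3, 0.1], [-0.8, 0.1]]
[ 5.51979e+02  3.12281e+02 -1.63000e-01]
[[0.2, -0.4], [-0.0, 0.2], [-0.5, -2.5], [0.7, 1.2]]
pivot [606.9   2.9  90. ] [259.3 171. ] [232.4 210. ]
grip [529.2  32.8  85.8] [248.  199.6] [268.9 206.9]
notch [546.  275.8  75. ] [158.7 193.4] [324.4 295.6]
spare [558.  348.8  75. ] [131.9 188.9] [341.3 328. ]
knob [608.03967893 109.38294576 125.        ] [610.62490907 110.83582831 128.        ]
106.53190039196639 84.67903862894785
```

View pics/ov0.png

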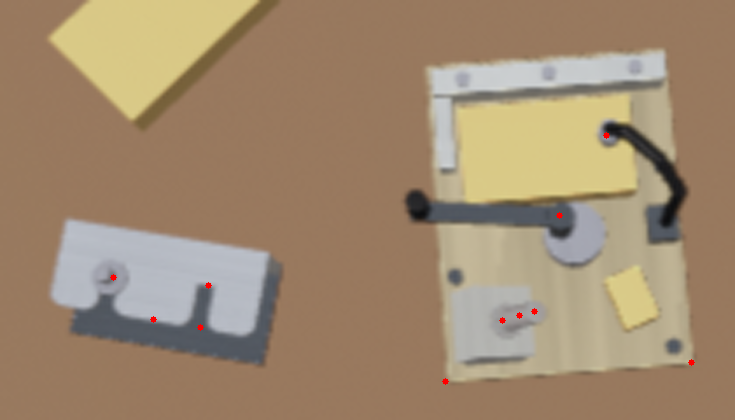

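View pics/ov1.png

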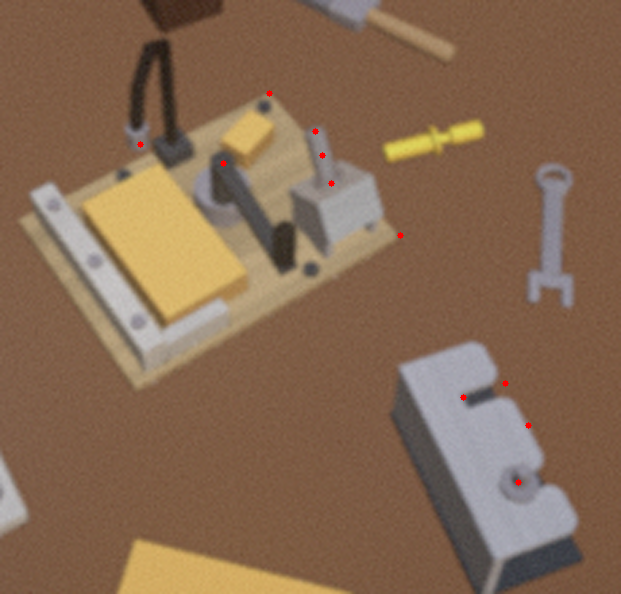

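```bash
cat >> h.py <<'E'
def go(x,y,z,psi=None):
    from bench import readout
    from scipy.spatial.transform import Rotation as Ro
    s=readout.state(); R=Ro.from_quat(s["eef_rot"]).as_matrix()
    p0=np.arctan2(R[1,0],R[0,0]); d=R.T@(np.array([x,y,z])-s["tcp_pos"])
    r=0 if psi is None else -((psi-p0+np.pi)%(2*np.pi)-np.pi)
    print("t%.2f"%s["time"],"tcp",s["tcp_pos"].round(1),"psi %.3f"%p0,"F",s["ft_force"].round(1),"w%.1f"%s["grip_width"],"SLIDE",d.round(1),"ROLL %.3f"%r)
E
python3 -c "
from h import *
go(500,30,230,1.653)"
```

```text
t0.10 tcp [ 226.1 -555.1  221.9] psi 0.387 F [-0.1 -0.2  0.3] w87.9 SLIDE [ 474.3 -438.5   -7.3] ROLL -1.266
```

```bash
python3 -m creep '{"slide":[[474,-438,-7],[474,-438,-7],[474,-438,-7],[474,-438,-7],[474,-438,-7],[474,-438,-7],[474,-438,-7],[474,-438,-7],[474,-438,-7],[474,-438,-7],[474,-438,-7],[474,-438,-7],[474,-438,-7],[474,-438,-7],[474,-438,-7],[474,-438,-7],[474,-438,-7],[474,-438,-7],[474,-438,-7],[474,-438,-7]],"roll":[-1.266,-1.266,-1.266,-1.266,-1.266,-1.266,-1.266,-1.266,-1.266,-1.266,-1.266,-1.266,-1.266,-1.266,-1.266,-1.266,-1.266,-1.266,-1.266,-1.266]}' -1 30
python3 - <<'E'
from h import *
from bench import vision
go(500,30,230,1.653)
c=vision.capture("wrist");np.savez("w1.npz",**c);cv2.imwrite("pics/w1.png",c["frame"][:,:,::-1])
print(c["intrinsics"],-c["R"].T@c["t"],c["R"])
E
```

```text
time: 1.77
tcp_pos: [499.3, 27.7, 229.4]
eef_rot: [0.678, 0.735, -0.0, -0.0]
ft_force: [-0.4, 0.2, 0.3]
grip_width: 87.6
t1.77 tcp [499.3  27.7 229.4] psi 1.652 F [-0.4  0.2  0.3] w87.6 SLIDE [ 2.3  0.9 -0.6] ROLL -0.001
[[297.31863964   0.         254.02183981]
 [  0.         297.31863964 190.05789859]
 [  0.           0.           1.        ]] [493.32188236  99.16922246 392.20362998] [[ 9.96818475e-01  7.96990947e-02 -9.91454772e-04]
 [ 7.71789266e-02 -9.62041731e-01  2.61761571e-01]
 [ 1.99083394e-02 -2.61005290e-01 -9.65132062e-01]]
```

View pics/w1.png

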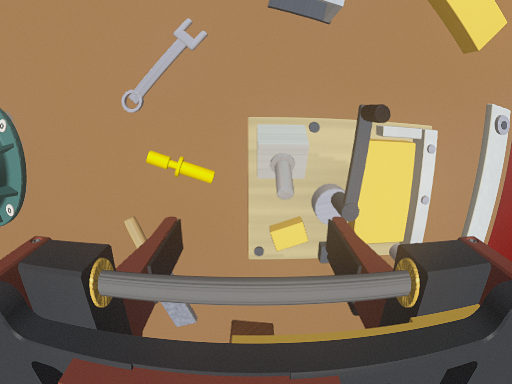

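```bash
cat >> h.py <<'E'
def wray(c,u,v,z):
    K,R,t=c["intrinsics"],c["R"],c["t"]
    a=np.array([u-K[0,2],v-K[1,2]])/K[0,0]; r=np.hypot(*a)+1e-12
    d=R.T@np.array([*(a/r*np.sin(r)),np.cos(r)]); o=-R.T@t
    return o+d*(z-o[2])/d[2]
def wproj(c,X):
    p=c["R"]@np.asarray(X,float)+c["t"]; h=np.hypot(p[0],p[1]); r=np.arctan2(h,p[2])
    return c["intrinsics"][:2,2]+c["intrinsics"][0,0]*r*p[:2]/h
E
python3 - <<'E'
from h import *
c=load("w1.npz"); crop(c,235,90,445,270,"pics/w1c.png")
fx=load("poses.npz")["fx"]
E
```

```text
pics/w1c.png 3.3333333333333335
```

View pics/w1c.png

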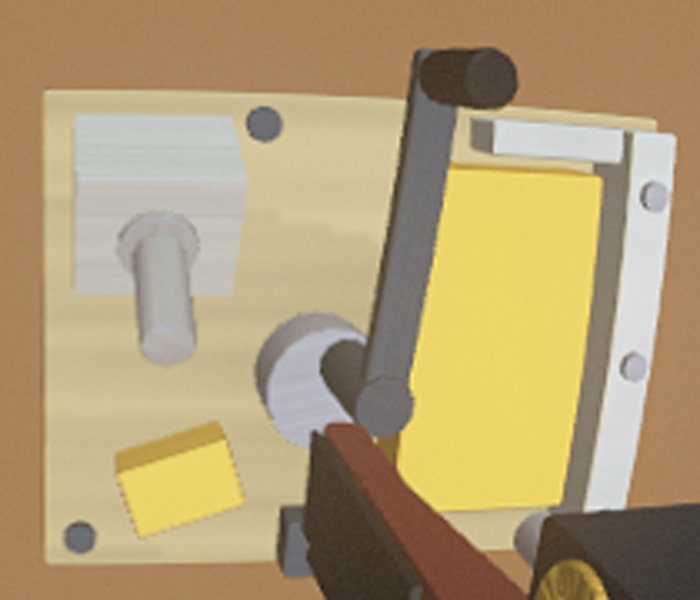

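```bash
cat > fit2.py <<'E'
from h import *
from scipy.optimize import least_squares
c=load("w1.npz"); C=lambda u,v:np.array([235+u/3.3333-.35,90+v/3.3333-.35])
def W(p,X): a,q=np.cos(p[2]),np.sin(p[2]); return np.array([p[0]+a*X[0]-q*X[1],p[1]+q*X[0]+a*X[1],X[2]])
obs=[((-115,100,12),C(45,90)),((-115,-100,12),C(47,562)),((150,100,12),C(655,118)),((-75,25,105.3),C(166,343)),((150,100,46),C(675,135))]
r=least_squares(lambda p:np.concatenate([wproj(c,W(p,X))-o for X,o in obs]),[607,3,.08],loss='soft_l1')
print(r.x,r.fun.reshape(-1,2).round(1).tolist()); fx=r.x
g=wray(c,*C(166,343),105.3); print("pin top",g.round(1),"model",W(fx,[-75,25,105.3]).round(1))
k=wray(c,*C(492,77),130); print("knob",k.round(1)); d=k-W(fx,[0,0,0]); print(np.hypot(*d[:2]),np.degrees(np.arctan2(d[1],d[0])-fx[2]))
p=load("poses.npz"); np.savez("poses.npz",fx=fx,rk=p["rk"])
print("target grasp", W(fx,[-75,50-31.5*.5,62+31.5*.866]).round(1))
E
python3 fit2.py
```

```text
[6.06957166e+02 1.52638778e+00 7.60735531e-02] [[-1.0, -0.7], [-1.3, 0.7], [0.9, 0.6], [0.2, 0.7], [8.1, -2.7]]
pin top [529.9  21.4 105.3] model [530.3  20.8 105.3]
knob [611.4 111.8 130. ]
110.40911720452934 83.34199962019697
target grasp [529.6  30.   89.3]
```

```bash
python3 -c "
from h import *
go(529.5,30.3,70.3,1.647)"
```

```text
t1.82 tcp [499.4  27.5 229.5] psi 1.651 F [-0.4 -0.   0.6] w88.2 SLIDE [  0.4  30.3 159.2] ROLL 0.004
```

```bash
python3 -m creep '{"slide":[[0,30,30],[0,30,60],[0,30,90],[0,30,110],[0,30,120],[0,30,120]],"roll":[0.004,0.004,0.004,0.004,0.004,0.004]}' -0.14 30
python3 - <<'E'
from h import *
from bench import vision
go(529.5,30.3,70.3,1.647)
c=vision.capture("wrist");np.savez("w2.npz",**c);crop(c,150,60,430,270,"pics/w2.png")
E
```

```text
time: 2.32
tcp_pos: [527.9, 30.3, 107.7]
eef_rot: [0.68, 0.734, -0.001, -0.002]
ft_force: [0.1, 0.0, -0.2]
grip_width: 52.2
t2.32 tcp [527.9  30.3 107.7] psi 1.647 F [ 0.1  0.  -0.2] w52.2 SLIDE [-0.2  1.7 37.4] ROLL 0.000
pics/w2.png 2.857142857142857
```

View pics/w2.png

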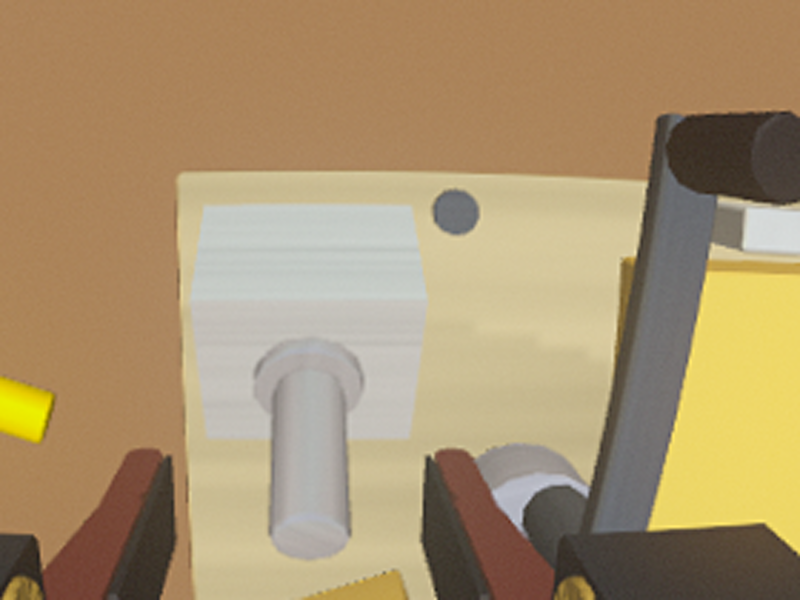

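```bash
python3 -m creep '{"slide":[[0,1.5,15],[0,1.5,30],[0,1.5,37],[0,1.5,37],[0,1.5,37],[0,1.5,37]],"roll":[0,0,0,0,0,0]}' -0.14 30
python3 - <<'E'
from h import *
from bench import vision
go(529.5,30.3,70.3,1.647)
c=vision.capture("wrist");np.savez("w3.npz",**c);crop(c,150,60,430,270,"pics/w3.png")
c=vision.capture("scene");np.savez("s3.npz",**c);crop(c,200,150,320,250,"pics/s3.png")
E
```

```text
time: 2.87
tcp_pos: [532.3, 31.2, 73.9]
eef_rot: [0.679, 0.734, 0.001, 0.001]
ft_force: [0.2, -0.3, -0.5]
grip_width: 50.0
t2.87 tcp [532.3  31.2  73.9] psi 1.649 F [ 0.2 -0.3 -0.5] w50.0 SLIDE [-0.7 -2.9  3.6] ROLL 0.002
pics/w3.png 2.857142857142857
pics/s3.png 6.0
```

View pics/w3.png

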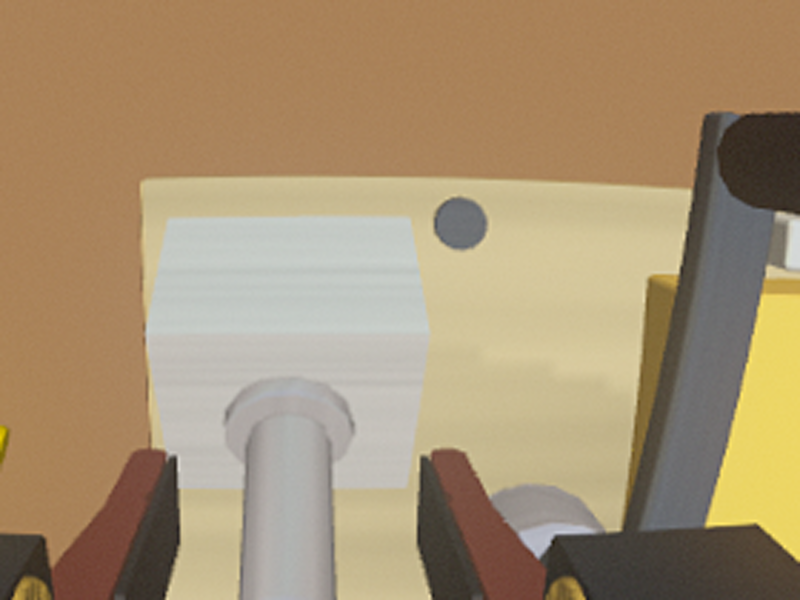

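View pics/s3.png

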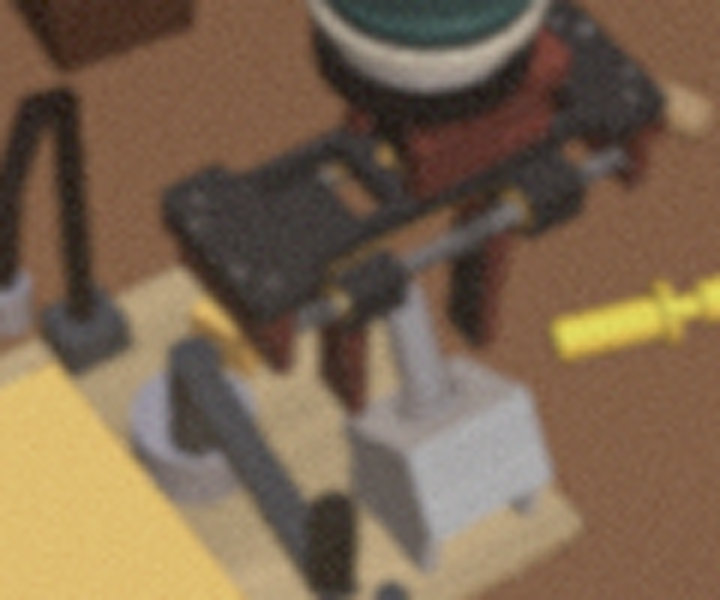

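```bash
python3 -m creep '{"slide":[[0,0,0],[0,0,0]],"roll":[0,0]}' -0.14 30; python3 -c "
from h import *
go(529.5,30.3,70.3,1.647)"; python3 -m creep '{"slide":[[0,0,0],[0,0,0]],"roll":[0,0]}' -0.14 30; python3 -c "
from h import *
go(529.5,30.3,70.3,1.647)"
```

```text
time: 3.13
tcp_pos: [531.8, 31.4, 73.2]
eef_rot: [0.679, 0.734, 0.0, 0.0]
ft_force: [0.2, 0.4, 0.8]
grip_width: 50.0
t3.13 tcp [531.8  31.4  73.2] psi 1.649 F [0.2 0.4 0.8] w50.0 SLIDE [-0.9 -2.4  2.9] ROLL 0.002
time: 3.3
tcp_pos: [531.5, 31.4, 72.8]
eef_rot: [0.679, 0.734, 0.0, 0.0]
ft_force: [-0.0, 0.8, 0.1]
grip_width: 49.8
t3.30 tcp [531.5  31.4  72.8] psi 1.649 F [-0.   0.8  0.1] w49.8 SLIDE [-0.9 -2.1  2.5] ROLL 0.002
```

```bash
python3 -m creep '{"slide":[[-0.5,-1.5,1.5],[-0.5,-1.5,1.5],[-0.5,-1.5,1.5],[-0.5,-1.5,1.5]],"roll":[0,0,0,0]}' -0.14 30; python3 -m creep '{"slide":[[0,0,0],[0,0,0],[0,0,0],[0,0,0],[0,0,0],[0,0,0],[0,0,0],[0,0,0]],"roll":[0,0,0,0,0,0,0,0]}' 1 30;  python3 -c "
from h import *
go(529.5,30.3,70.3,1.647)"
```

```text
time: 3.63
tcp_pos: [529.9, 30.8, 71.1]
eef_rot: [0.679, 0.734, -0.0, -0.0]
ft_force: [0.1, -0.6, -0.9]
grip_width: 49.9
time: 4.3
tcp_pos: [530.1, 30.7, 71.2]
eef_rot: [0.679, 0.734, 0.0, 0.0]
ft_force: [0.6, 0.1, 0.1]
grip_width: 17.3
t4.30 tcp [530.1  30.7  71.2] psi 1.649 F [0.6 0.1 0.1] w17.3 SLIDE [-0.4 -0.6  0.9] ROLL 0.002
```

```bash
python3 -m creep '{"slide":[[-2.5,0,-4.33],[-5,0,-8.66],[-7.5,0,-13],[-10,0,-17.3],[-12.5,0,-21.7],[-15,0,-26]],"roll":[0,0,0,0,0,0]}' 1 30; python3 -m creep '{"slide":[[-2.5,0,-4.33],[-5,0,-8.66],[-7.5,0,-13],[-10,0,-17.3],[-12.5,0,-21.7],[-15,0,-26],[-16,0,-28],[-16,0,-28]],"roll":[0,0,0,0,0,0,0,0]}' 1 30;  python3 - <<'E'
from h import *
from bench import vision
go(529.5,30.3,70.3,1.647)
c=vision.capture("wrist");np.savez("w4.npz",**c);crop(c,150,60,430,270,"pics/w4.png")
c=vision.capture("scene");np.savez("s4.npz",**c);crop(c,200,130,320,230,"pics/s4.png")
E
```

```text
time: 4.8
tcp_pos: [531.3, 15.5, 97.8]
eef_rot: [0.679, 0.734, 0.0, 0.0]
ft_force: [-0.3, 0.1, -2.3]
grip_width: 17.3
time: 5.47
tcp_pos: [532.8, -0.4, 125.8]
eef_rot: [0.679, 0.734, 0.0, 0.0]
ft_force: [-0.3, -0.1, -1.5]
grip_width: 17.4
t5.47 tcp [ 5.328e+02 -4.000e-01  1.258e+02] psi 1.648 F [-0.3 -0.1 -1.5] w17.4 SLIDE [30.9 -1.  55.4] ROLL 0.001
pics/w4.png 2.857142857142857
pics/s4.png 6.0
```

View pics/w4.png

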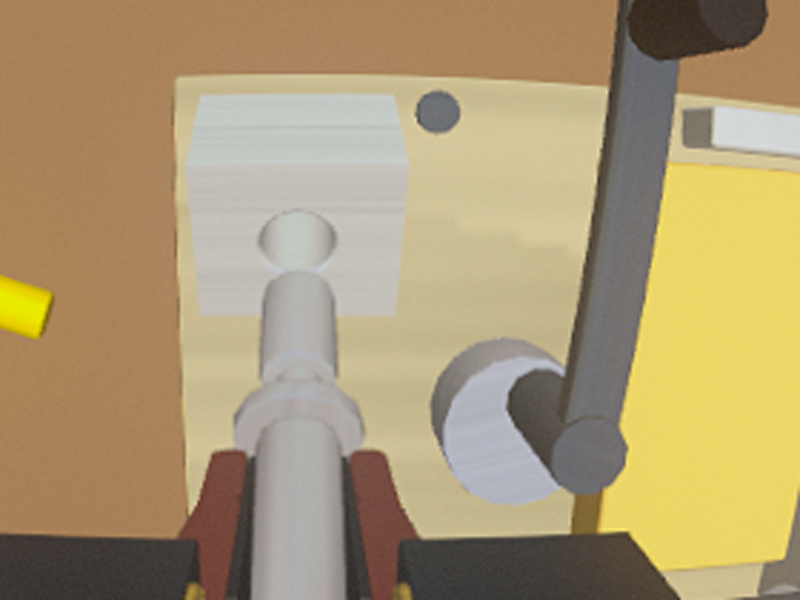

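View pics/s4.png

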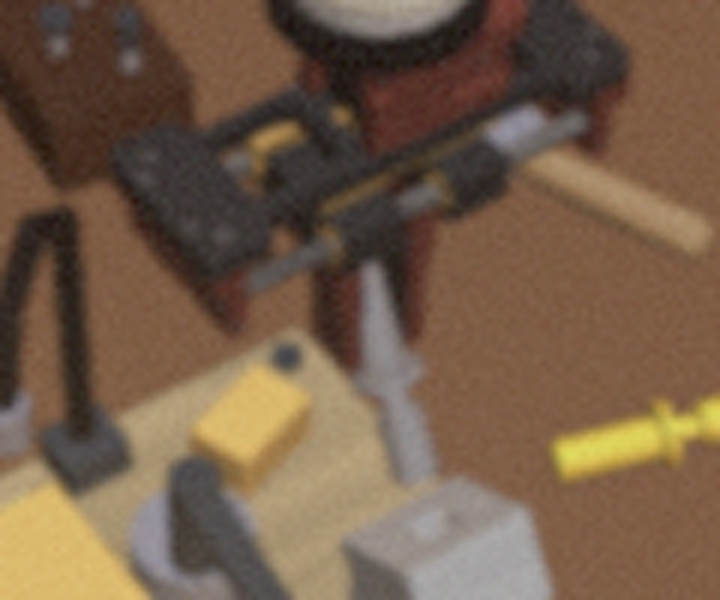

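```bash
python3 -c "
from h import *
go(450,285,190,-0.162)"
```

```text
t5.57 tcp [ 5.324e+02 -1.000e-01  1.252e+02] psi 1.649 F [ 0.8  0.1 -1.1] w17.6 SLIDE [290.7 -59.9 -64.8] ROLL 1.811
```

```bash
python3 -m creep '{"slide":[[0,0,-30],[0,-10,-60],[25,-20,-65],[50,-30,-65],[75,-40,-65],[100,-50,-65],[125,-60,-65],[150,-60,-65],[175,-60,-65],[200,-60,-65],[225,-60,-65],[250,-60,-65],[275,-60,-65],[291,-60,-65],[291,-60,-65],[291,-60,-65],[291,-60,-65],[291,-60,-65],[291,-60,-65]],"roll":[0,0,0.1,0.22,0.34,0.46,0.58,0.7,0.82,0.94,1.06,1.18,1.3,1.42,1.54,1.66,1.78,1.81,1.81]}' 1 30;  python3 - <<'E'
from h import *
from bench import vision
go(450,285,190,-0.162)
c=vision.capture("wrist");np.savez("w5.npz",**c);cv2.imwrite("pics/w5.png",c["frame"][:,:,::-1])
E
```

```text
time: 7.15
tcp_pos: [449.4, 285.4, 189.7]
eef_rot: [0.997, -0.081, -0.0, 0.0]
ft_force: [-0.5, -0.7, -1.3]
grip_width: 17.6
t7.15 tcp [449.4 285.4 189.7] psi -0.162 F [-0.5 -0.7 -1.3] w17.6 SLIDE [ 0.6  0.3 -0.3] ROLL 0.000
```

View pics/w5.png

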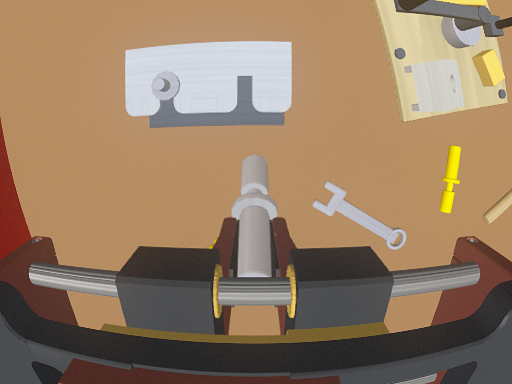

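Run:
```python
from h import *
c=load("w5.npz"); crop(c,110,30,310,180,"pics/w5c.png")
```

```text
pics/w5c.png 4.0
```

View pics/w5c.png

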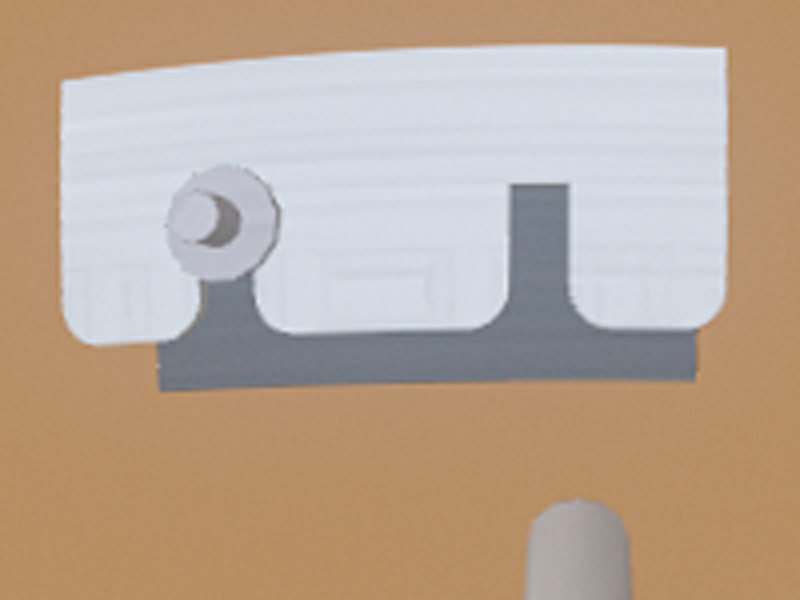

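Run:
```python
from h import *
from scipy.optimize import least_squares
c=load("w5.npz"); C=lambda u,v:np.array([110+u/4-.37,30+v/4-.37])
def W(p,X): a,q=np.cos(p[2]),np.sin(p[2]); return np.array([p[0]+a*X[0]-q*X[1],p[1]+q*X[0]+a*X[1],X[2]])
obs=[((40,80,75),C(62,80)),((40,-80,75),C(726,47)),((7,-30,75),C(510,184)),((7,-44,75),C(570,184)),((-27,0,75),C(385,333)),((-27,-62,75),C(650,329)),((-27,62,75),C(110,345))]
r=least_squares(lambda p:np.concatenate([wproj(c,W(p,X))-o for X,o in obs]),[552,312,-.16],loss='soft_l1')
print(r.x,r.fun.reshape(-1,2).round(1).tolist()); rk=r.x
nb=(wray(c,*C(510,184),75)+wray(c,*C(570,184),75))/2; print("notch back mid",nb,"w",np.linalg.norm(wray(c,*C(510,184),75)-wray(c,*C(570,184),75)), "fit",W(rk,[7,-37,75]))
print("notch",W(rk,[0,-37,75]), "front",W(rk,[-27,-37,75]),W(rk,[-27,0,75]))
p=load("poses.npz"); np.savez("poses.npz",fx=p["fx"],rk=rk)
```

```text
[ 5.53032310e+02  3.14938737e+02 -1.60819664e-01] [[0.4, 0.8], [-0.0, 0.5], [-0.2, -0.0], [0.1, -0.2], [-0.9, -0.4], [-0.4, -0.1], [5.7, -0.3]]
notch back mid [553.90209604 277.25631136  75.        ] w 13.768236706283998 fit [554.01727314 277.2952803   75.        ]
notch [547.10759859 278.41617173  75.        ] front [520.45599676 282.73961013  75.        ] [526.38070863 319.26217561  75.        ]
```

```bash
cat >> h.py <<'E'
def W(p,X): a,q=np.cos(p[2]),np.sin(p[2]); return np.array([p[0]+a*X[0]-q*X[1],p[1]+q*X[0]+a*X[1],X[2]])
def gor(x,y,z,dpsi=0):
    rk=load("poses.npz")["rk"]
    from bench import readout
    d=readout.state()["tcp_pos"]-np.array([rk[0],rk[1],0]); a,q=np.cos(rk[2]),np.sin(rk[2])
    print("rack coords",np.round([a*d[0]+q*d[1],-q*d[0]+a*d[1],d[2]],1))
    go(*W(rk,[x,y,z]),rk[2]+dpsi)
E
python3 -c "
from h import *
gor(-80,0,106)"
```

```text
rack coords [-97.4 -45.8 189.8]
t7.20 tcp [449.5 285.3 189.8] psi -0.160 F [-0.9  0.4 -1.5] w17.7 SLIDE [ 17.6 -45.8  83.8] ROLL 0.001
```

```bash
python3 -m creep '{"slide":[[5,-12,20],[10,-24,45],[15,-36,65],[17.5,-45.8,78],[17.5,-45.8,84],[17.5,-45.8,84],[17.5,-45.8,84]],"roll":[0,0,0,0,0,0,0]}' 1 15; python3 -c "
from h import *
gor(-36,0,106)"
```

```text
time: 7.78
tcp_pos: [474.1, 327.2, 106.2]
eef_rot: [0.997, -0.08, -0.0, 0.0]
ft_force: [0.6, -0.5, -1.1]
grip_width: 17.6
rack coords [-79.9  -0.6 106.2]
t7.78 tcp [474.1 327.2 106.2] psi -0.160 F [ 0.6 -0.5 -1.1] w17.6 SLIDE [43.9 -0.5  0.1] ROLL 0.000
```

```bash
python3 -m creep '{"slide":[[4,0,0],[8,0,0],[12,0,0],[16,0,0],[20,0,0],[24,0,0]],"roll":[0,0,0,0,0,0]}' 1 10
python3 - <<'E'
from h import *
from bench import vision
gor(-36,0,106)
c=vision.capture("wrist");crop(c,110,30,390,240,"pics/w6.png")
E
```

```text
time: 8.28
tcp_pos: [498.0, 323.6, 106.2]
eef_rot: [0.997, -0.081, -0.001, 0.0]
ft_force: [-3.5, 1.8, -1.2]
grip_width: 17.9
rack coords [-55.7  -0.3 106.2]
t8.28 tcp [498.  323.6 106.2] psi -0.161 F [-3.5  1.8 -1.2] w17.9 SLIDE [19.7 -0.3  0.2] ROLL -0.001
pics/w6.png 2.857142857142857
```

View pics/w6.png

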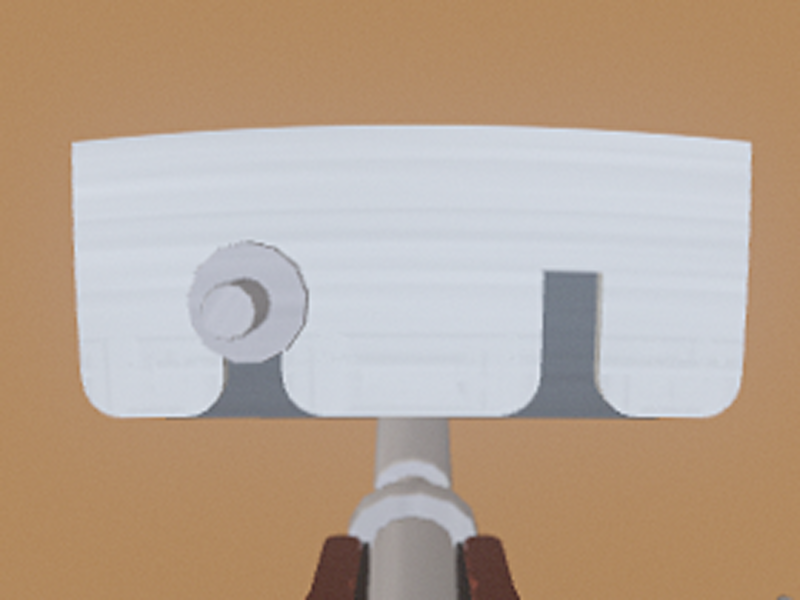

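Contact is light (about 4 N) and the pin is rotating against the plate's front edge. I'll continue.

```bash
python3 -m creep '{"slide":[[3,0,0],[6,0,0],[9,0,0],[12,0,0],[15,0,0],[18,0,0],[20,0,0],[20,0,0],[20,0,0]],"roll":[0,0,0,0,0,0,0,0,0]}' 1 10
python3 - <<'E'
from h import *
from bench import vision
gor(-36,0,106)
c=vision.capture("wrist");crop(c,110,30,390,240,"pics/w7.png")
c=vision.capture("scene");crop(c,250,200,390,330,"pics/s7.png")
E
```

```text
time: 9.08
tcp_pos: [518.5, 320.6, 106.2]
eef_rot: [0.997, -0.081, 0.0, -0.0]
ft_force: [-0.6, 0.4, -1.6]
grip_width: 17.7
rack coords [-3.500e+01  1.000e-01  1.062e+02]
t9.08 tcp [518.5 320.6 106.2] psi -0.161 F [-0.6  0.4 -1.6] w17.7 SLIDE [-1.   0.1  0.2] ROLL -0.000
pics/w7.png 2.857142857142857
pics/s7.png 4.615384615384615
```

View pics/w7.png

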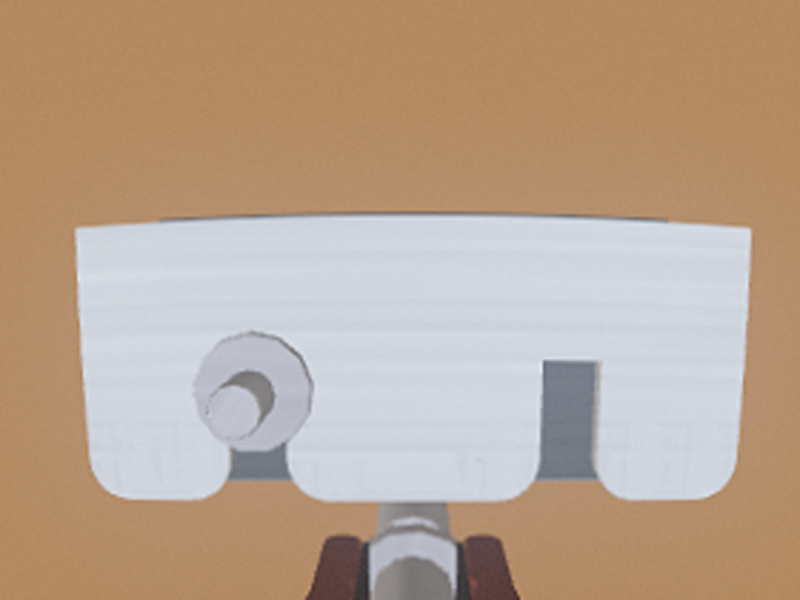

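View pics/s7.png

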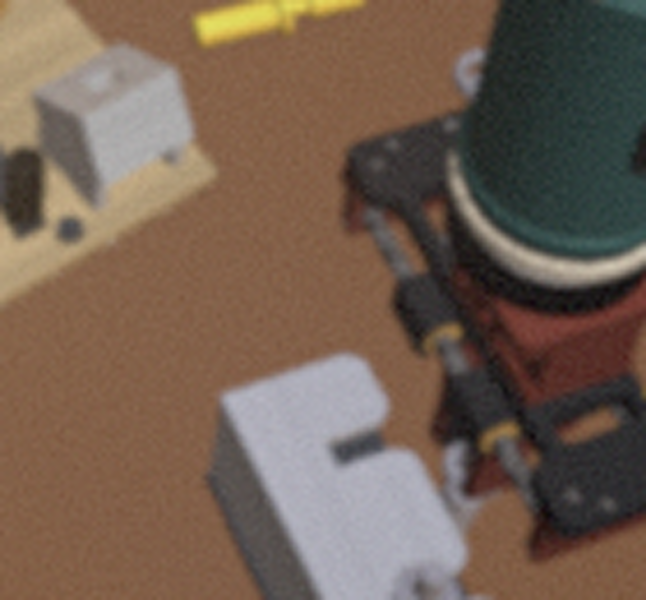

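```bash
python3 -m creep '{"slide":[[-10,0,0],[-30,0,0],[-30,15,0],[-30,30,0],[-30,37,0],[-30,37,0],[-30,37,0]],"roll":[0,0,0,0,0,0,0]}' 1 20
python3 - <<'E'
from h import *
from bench import vision
gor(-65,-37,91.5)
c=vision.capture("wrist");np.savez("w8.npz",**c);crop(c,150,60,350,210,"pics/w8.png")
c=vision.capture("scene");np.savez("s8.npz",**c);crop(c,250,200,390,330,"pics/s8.png")
E
```

```text
time: 9.77
tcp_pos: [483.2, 288.4, 106.5]
eef_rot: [0.997, -0.081, 0.0, -0.0]
ft_force: [0.6, 0.4, -2.2]
grip_width: 17.4
rack coords [-64.6 -37.4 106.5]
t9.77 tcp [483.2 288.4 106.5] psi -0.163 F [ 0.6  0.4 -2.2] w17.4 SLIDE [-0.4 -0.4 15. ] ROLL -0.002
pics/w8.png 4.0
pics/s8.png 4.615384615384615
```

View pics/w8.png

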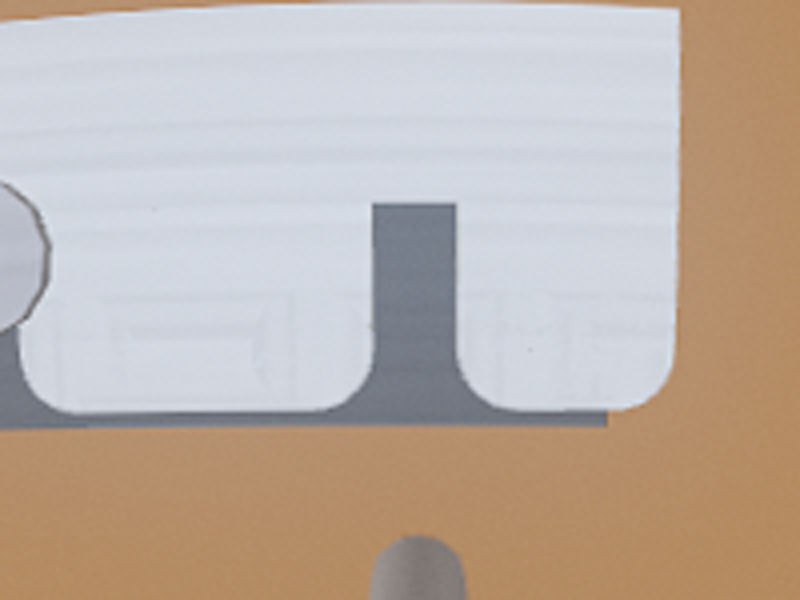

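View pics/s8.png

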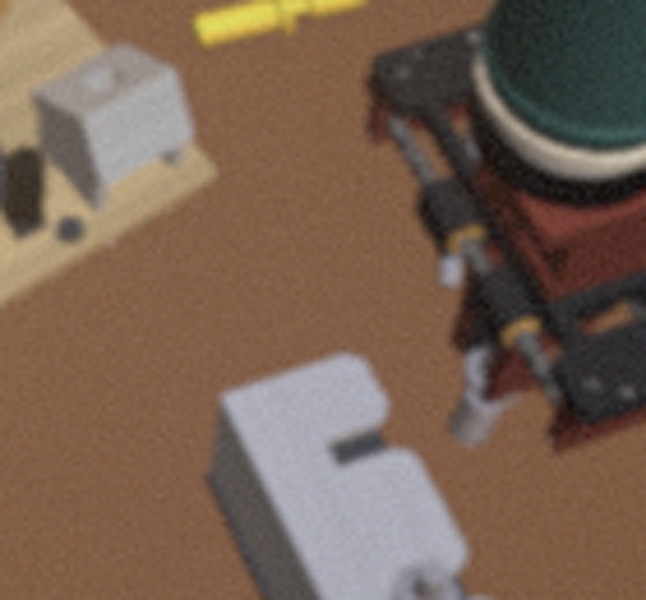

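Run:
```python
from h import *
c=load("w8.npz"); s=load("s8.npz"); rk=load("poses.npz")["rk"]
crop(c,190,170,330,280,"pics/w8b.png"); crop(s,325,240,375,305,"pics/s8b.png")
for n,X in dict(tipfront=(-55.6,-37.4,51),tipc=(-64.6,-37.4,51),collarfront=(-50.6,-37.4,98),collarL=(-64.6,-23.4,98),top=(-64.6,-37.4,143)).items():
    P=W(rk,X); print(n,wproj(c,P).round(1),((wproj(c,P)-[150,60]+.4)*4).round(0),proj(s,P).round(1))
for th in (0,5,10,15,20):
    a=np.radians(th); P=W(rk,(-64.6+74.5*np.sin(a)+9*np.cos(a),-37.4,125.5-74.5*np.cos(a)+9*np.sin(a))); print(th,((wproj(c,P)-[150,60]+.4)*4).round(0), proj(s,W(rk,(-64.6+74.5*np.sin(a),-37.4,125.5-74.5*np.cos(a)))).round(1))
```

```text
pics/w8b.png 5.454545454545454
pics/s8b.png 9.23076923076923
tipfront [254.5 193.6] [419. 536.] [347.5 294. ]
tipc [254.5 204.8] [420. 581.] [351.4 292.6]
collarfront [254.5 206.8] [419. 589.] [348.9 283.1]
collarL [232.  228.1] [330. 674.] [358.6 286.7]
top [254.5 263.5] [420. 816.] [359.1 268.9]
0 [419. 536.] [351.4 292.6]
5 [419. 505.] [348.6 293.5]
10 [419. 474.] [345.9 294.3]
15 [419. 443.] [343.3 294.9]
20 [419. 414.] [340.7 295.4]
```

View pics/w8b.png

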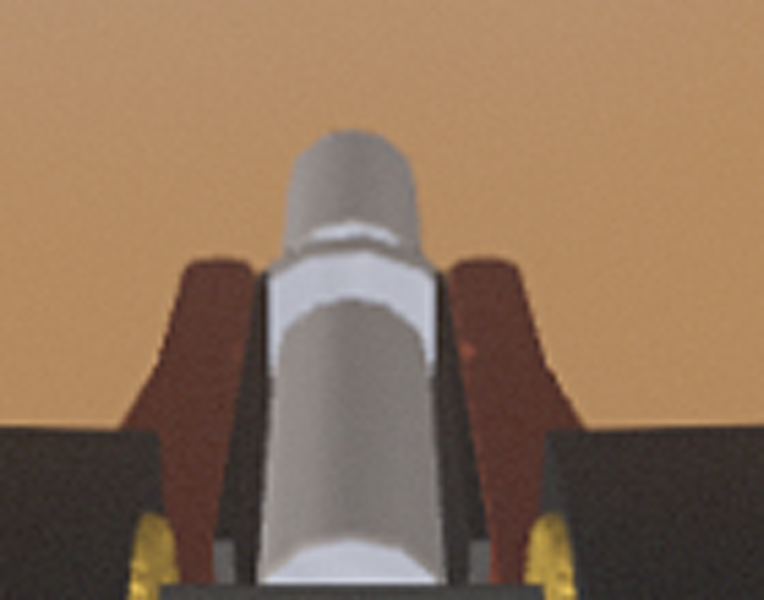

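View pics/s8b.png

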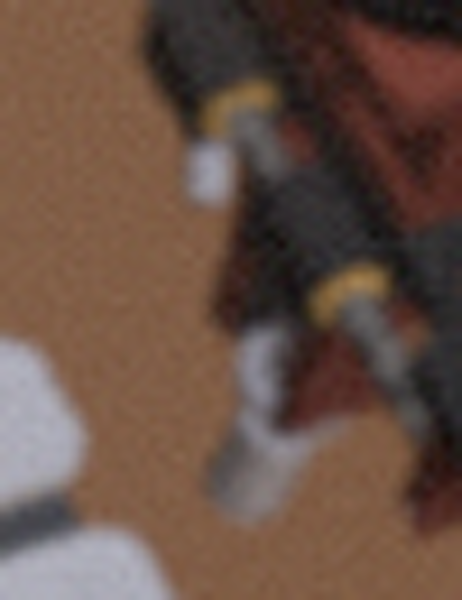

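Run:
```python
from h import *
c=load("w8.npz"); rk=load("poses.npz")["rk"]
for n,r,zs in (("tip",9,51),("shanktop",9,81),("collarbot",14,93),("collartop",14,98),("gripbot",9,98),("griptop",9,143)):
    q=wproj(c,W(rk,(-64.6+r,-37.4,zs))); print(n,((q-[190,170]+.4)*5.4545).round(0))
for r in(9,14):
  for v in (130,222,245,250,300,545):
    P=[ (z,round(float(wproj(c,W(rk,(-64.6+r,-37.4,z)))[1]),1)) for z in range(40,160,10)]
  print(r,P)
```

```text
tip [354. 131.]
shanktop [354. 198.]
collarbot [354. 189.]
collartop [354. 203.]
gripbot [354. 245.]
griptop [354. 422.]
9 [(40, 189.9), (50, 193.2), (60, 196.9), (70, 201.0), (80, 205.4), (90, 210.3), (100, 215.7), (110, 221.6), (120, 228.3), (130, 235.8), (140, 244.2), (150, 253.7)]
14 [(40, 183.8), (50, 186.9), (60, 190.4), (70, 194.1), (80, 198.3), (90, 202.8), (100, 207.8), (110, 213.4), (120, 219.7), (130, 226.7), (140, 234.7), (150, 243.7)]
```

```bash
cat > pinfit.py <<'E'
from h import *
from scipy.optimize import least_squares
def pinfit(c,obs,rk,y,g):
    # obs: (axial below mid-grip, radius, v pixel) of +x silhouettes
    def f(p):
        a=p[2]; out=[]
        for d,r,v in obs:
            X=(p[0]+d*np.sin(a)+r*np.cos(a),y,p[1]-d*np.cos(a)+r*np.sin(a)); out.append(wproj(c,W(rk,X))[1]-v)
        return out
    r=least_squares(f,g); print("midgrip x %.1f z %.1f tilt %.1f deg"%(r.x[0],r.x[1],np.degrees(r.x[2])),np.round(r.fun,1)); return r.x
E
python3 - <<'E'
from pinfit import *
c=load("w8.npz"); rk=load("poses.npz")["rk"]
V=lambda v:170+v/5.4545-.4
o=[(69.5,9,V(130)),(39.5,9,V(222)),(22.5,14,V(250)),(22.5,9,V(300)),(-22.5,9,V(545))]
pinfit(c,o,rk,-37.4,[-65,121,0.]); pinfit(c,o[:4],rk,-37.4,[-65,121,0.])
E
```

```text
midgrip x -68.7 z 129.8 tilt 6.1 deg [-0.1  0.7  0.3 -1.1  0.2]
midgrip x -60.2 z 150.9 tilt 3.9 deg [-0.3  0.8 -0.2 -0.3]
```

Run:
```python
from h import *
s=load("s8.npz"); rk=load("poses.npz")["rk"]
im=s["frame"][:,:,::-1][240:305,320:380]; z=9
a=cv2.resize(im,None,fx=z,fy=z,interpolation=cv2.INTER_CUBIC); outs=[]
for x,zz,th in ((-64.6,121,0),(-68.7,129.8,6.1)):
    b=a.copy(); t=np.radians(th); ax=np.array([-np.sin(t),0,np.cos(t)]); e1=np.array([np.cos(t),0,np.sin(t)]); e2=np.array([0,1,0])
    for d,r in ((22.5,14),(27.5,14),(39.5,9),(69.5,9),(-22.5,9)):
        P=[np.array([x,-37.4,zz])-d*ax+r*(np.cos(k)*e1+np.sin(k)*e2) for k in np.linspace(0,6.28,60)]
        q=np.array([((proj(s,W(rk,p))-[320,240]+.4)*z) for p in P]).round().astype(np.int32)
        cv2.polylines(b,[q],True,(0,0,255),1)
    outs.append(b[:, :400])
cv2.imwrite("pics/s8h.png",np.hstack(outs))
```

```text
(no output)
```

View pics/s8h.png

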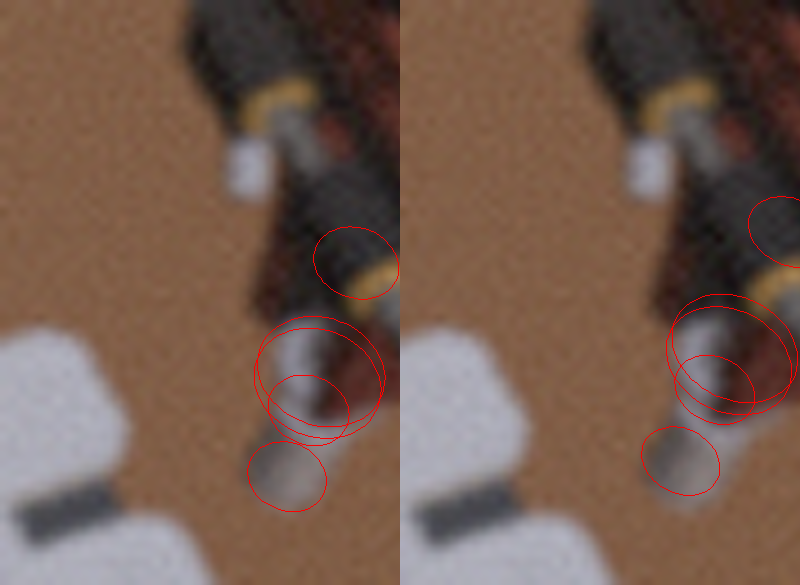

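Run:
```python
from h import *
from scipy.optimize import least_squares
c=load("w8.npz"); s=load("s8.npz"); rk=load("poses.npz")["rk"]
o=-c["R"].T@c["t"]; print("cam",o, "fwd",c["R"][2])
V=lambda v:170+v/5.4545-.4
ob=[(69.5,9,V(130)),(39.5,9,V(222)),(22.5,14,V(250)),(22.5,9,V(300)),(-22.5,9,V(545))]
def f(p):
    a=p[2]; out=[]
    for d,r,v in ob:
        out.append(wproj(c,W(rk,(p[0]+d*np.sin(a)+r*np.cos(a),p[3],p[1]-d*np.cos(a)+r*np.sin(a))))[1]-v)
    q=proj(s,W(rk,(p[0]+69.5*np.sin(a),p[3],p[1]-69.5*np.cos(a))))-[351.6,292.7]
    return out+list(q*2)+[p[3]+37.4]
r=least_squares(f,[-65,121,0,-37.4]); print(r.x,np.degrees(r.x[2]),np.round(r.fun,1))
```

```text
cam [553.24850915 276.89628346 269.35821854] fwd [-0.25756617  0.04375885 -0.9652693 ]
[-72.66532281 121.32870524   0.13227036 -36.89636305] 7.578533286667124 [-0.2  0.9  1.1 -0.9 -0.4 -0.9 -0.1  0.5]
```

```bash
python3 -m creep '{"slide":[[0,-0.4,5],[3,-0.4,10],[8,-0.4,15.5],[15,-0.4,15.5],[22,-0.4,15.5],[22,-0.4,15.5],[22,-0.4,15.5]],"roll":[0,0,0,0,0,0,0]}' 1 30
python3 - <<'E'
from h import *
from bench import vision
gor(3,-37,91)
c=vision.capture("wrist");np.savez("w9.npz",**c);crop(c,190,110,330,280,"pics/w9.png")
c=vision.capture("scene");np.savez("s9.npz",**c);crop(c,310,250,370,310,"pics/s9.png")
E
```

```text
time: 10.45
tcp_pos: [505.2, 285.8, 90.8]
eef_rot: [0.997, -0.081, 0.0, -0.0]
ft_force: [0.6, -1.1, -0.8]
grip_width: 17.7
rack coords [-42.6 -36.4  90.8]
t10.45 tcp [505.2 285.8  90.8] psi -0.162 F [ 0.6 -1.1 -0.8] w17.7 SLIDE [45.6  0.5 -0.2] ROLL -0.001
pics/w9.png 3.5294117647058822
pics/s9.png 10.0
```

View pics/w9.png

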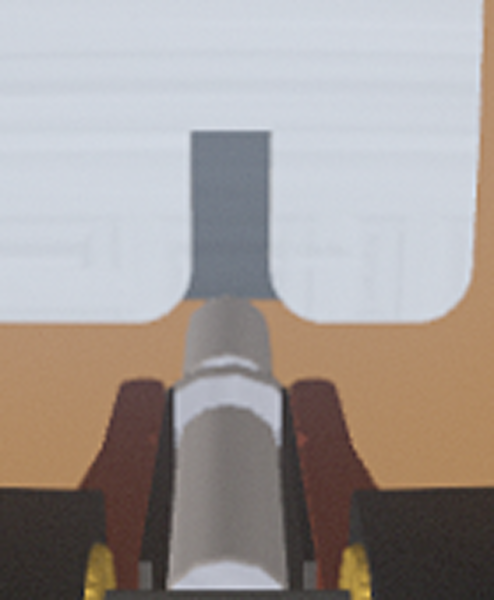

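View pics/s9.png

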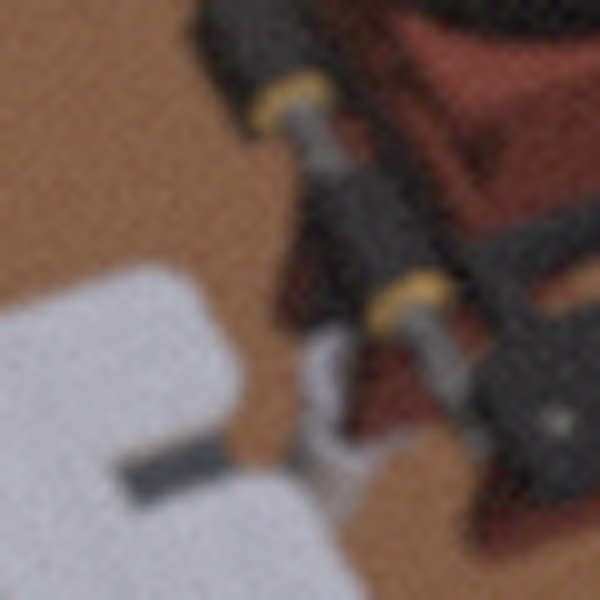

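```bash
python3 -m creep '{"slide":[[0,0.5,0],[3,0.5,0],[6,0.5,0],[9,0.5,0],[12,0.5,0],[15,0.5,0],[18,0.5,0],[21,0.5,0],[21,0.5,0]],"roll":[0,0,0,0,0,0,0,0,0]}' 1 30
python3 - <<'E'
from h import *
from bench import vision
gor(3,-37,91)
c=vision.capture("wrist");np.savez("w10.npz",**c);crop(c,190,110,330,280,"pics/w10.png")
E
```

```text
time: 11.3
tcp_pos: [525.8, 281.9, 90.8]
eef_rot: [0.997, -0.081, 0.0, -0.0]
ft_force: [0.1, -0.0, -0.7]
grip_width: 17.5
rack coords [-21.6 -37.   90.8]
t11.30 tcp [525.8 281.9  90.8] psi -0.161 F [ 0.1 -0.  -0.7] w17.5 SLIDE [24.6  0.  -0.2] ROLL -0.001
pics/w10.png 3.5294117647058822
```

View pics/w10.png

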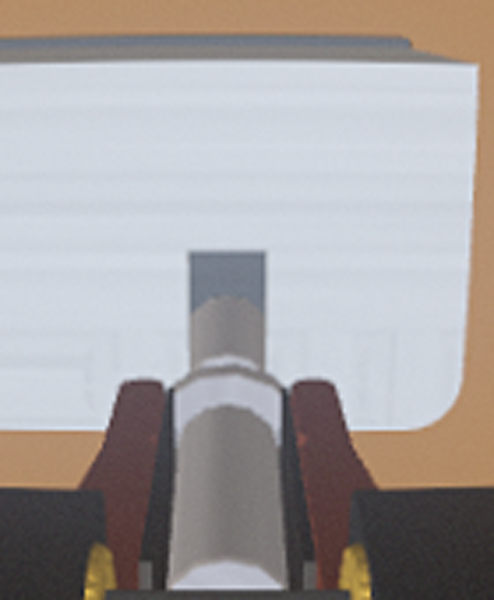

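```bash
python3 -m creep '{"slide":[[3,0,0],[6,0,0],[9,0,0],[12,0,0],[15,0,0],[18,0,0],[21,0,0],[24,0,0],[24,0,0],[24,0,0]],"roll":[0,0,0,0,0,0,0,0,0,0]}' 1 30
python3 - <<'E'
from h import *
from bench import vision
gor(3,-37,91)
c=vision.capture("wrist");np.savez("w11.npz",**c);crop(c,190,110,330,280,"pics/w11.png")
c=vision.capture("scene");np.savez("s9.npz",**c);crop(c,280,250,370,340,"pics/s11.png")
E
```

```text
time: 12.18
tcp_pos: [548.7, 278.0, 90.6]
eef_rot: [0.997, -0.081, -0.0, -0.0]
ft_force: [-0.5, -0.1, -2.0]
grip_width: 17.9
rack coords [  1.7 -37.1  90.6]
t12.18 tcp [548.7 278.   90.6] psi -0.161 F [-0.5 -0.1 -2. ] w17.9 SLIDE [ 1.3 -0.1 -0.4] ROLL -0.001
pics/w11.png 3.5294117647058822
pics/s11.png 6.666666666666667
```

View pics/w11.png

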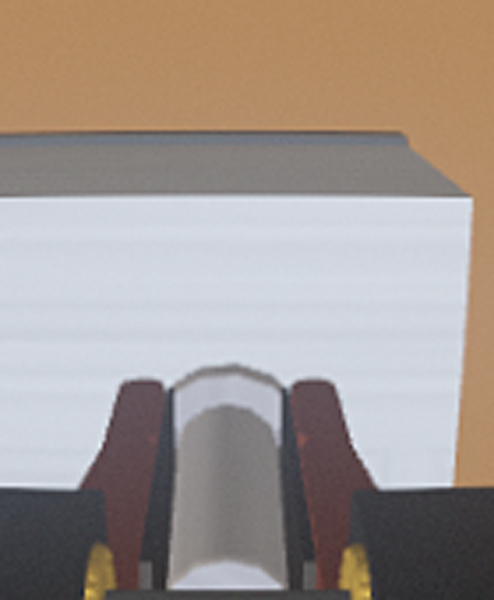

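View pics/s11.png

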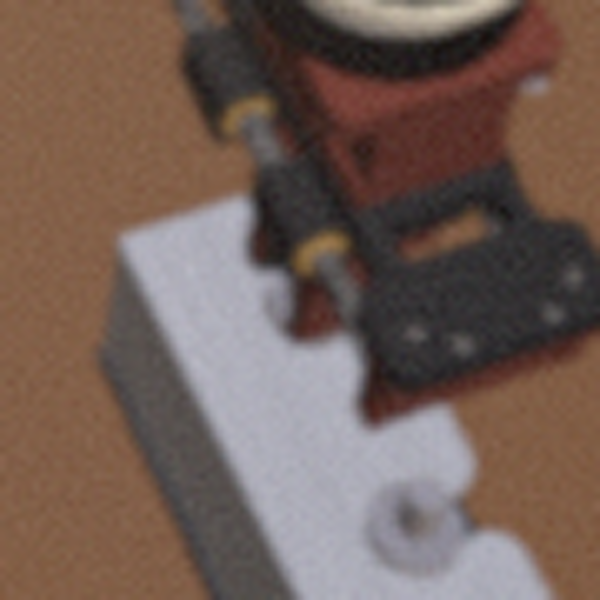

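```bash
python3 -m creep '{"slide":[[2,0,0],[2,0,1.2],[2,0,1.2],[2,0,1.2]],"roll":[0,0,0,0]}' 1 30;python3 -m creep '{"slide":[[0,0,0],[0,0,0],[0,0,0],[0,0,0],[0,0,0],[0,0,0],[0,0,0],[0,0,0],[0,0,0]],"roll":[0,0,0,0,0,0,0,0,0]}' 0.2 30
python3 - <<'E'
from h import *
from bench import vision
gor(3,-37,91)
c=vision.capture("wrist");np.savez("w12.npz",**c);crop(c,190,110,330,280,"pics/w12.png")
E
```

```text
time: 12.62
tcp_pos: [550.8, 277.9, 89.6]
eef_rot: [0.997, -0.081, 0.0, -0.0]
ft_force: [1.1, 0.0, 0.0]
grip_width: 17.4
time: 13.37
tcp_pos: [550.5, 277.7, 89.5]
eef_rot: [0.997, -0.081, -0.0, -0.0]
ft_force: [-0.5, -0.4, 0.6]
grip_width: 35.0
rack coords [  3.5 -37.1  89.5]
t13.37 tcp [550.5 277.7  89.5] psi -0.161 F [-0.5 -0.4  0.6] w35.0 SLIDE [-0.5 -0.1 -1.5] ROLL -0.000
pics/w12.png 3.5294117647058822
```

View pics/w12.png

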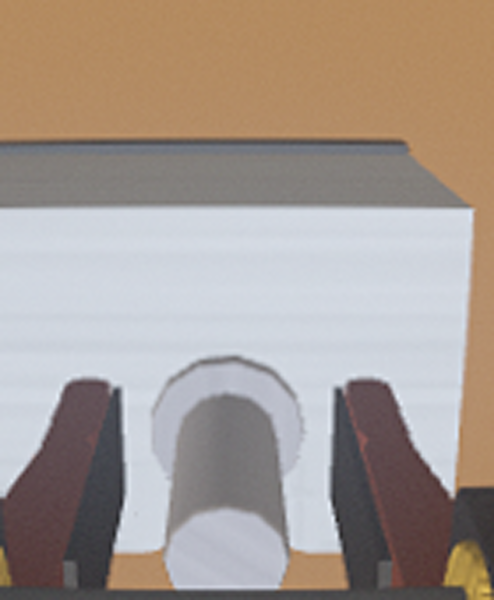

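Run:
```python
from h import *
c=load("w12.npz"); rk=load("poses.npz")["rk"]
def inv(P): d=P[:2]-rk[:2]; a,q=np.cos(rk[2]),np.sin(rk[2]); return np.round([a*d[0]+q*d[1],-q*d[0]+a*d[1]],1)
C=lambda u,v:(190+u/3.5294-.36,110+v/3.5294-.36)
print("top front(r9)",inv(wray(c,*C(227,508),125)),"collar front(r14)",inv(wray(c,*C(228,360),80)),"L/R",inv(wray(c,*C(152,420),80)),inv(wray(c,*C(303,420),80)))
```

```text
top front(r9) [  8.5 -36.8] collar front(r14) [ 14.1 -36.9] L/R [  2.7 -23.4] [  2.7 -50.3]
```

```bash
python3 -m creep '{"slide":[[0,0,-10],[0,0,-30],[0,0,-60],[0,0,-90],[0,0,-110],[0,0,-110]],"roll":[0,0,0,0,0,0]}' 0.2 30; python3 -c "
from h import *
go(611,111.5,200,1.53)"
```

```text
time: 13.92
tcp_pos: [553.7, 279.0, 205.5]
eef_rot: [0.997, -0.08, 0.004, -0.002]
ft_force: [1.5, -0.5, 0.5]
grip_width: 35.3
t13.92 tcp [553.7 279.  205.5] psi -0.161 F [ 1.5 -0.5  0.5] w35.3 SLIDE [ 83.4 156.1   5.4] ROLL -1.691
```

```bash
python3 -m creep '{"slide":[[10,20,0],[20,40,0],[30,60,0],[40,80,0],[50,100,0],[60,120,0],[70,140,0],[84,155,0],[84,155,0],[84,155,0],[84,155,0],[84,155,0],[84,155,0],[84,155,0],[84,155,0]],"roll":[-0.11,-0.23,-0.35,-0.47,-0.59,-0.71,-0.83,-0.95,-1.07,-1.19,-1.31,-1.43,-1.55,-1.67,-1.69]}' 0 30
python3 - <<'E'
from h import *
from bench import vision
c=vision.capture("wrist");np.savez("w13.npz",**c);cv2.imwrite("pics/w13.png",c["frame"][:,:,::-1])
c=vision.capture("top");np.savez("t13.npz",**c)
go(611,111.5,94,1.53)
E
```

```text
time: 15.17
tcp_pos: [608.1, 111.2, 199.1]
eef_rot: [0.72, 0.694, -0.0, -0.0]
ft_force: [0.2, 0.8, -0.6]
grip_width: 43.7
t15.27 tcp [608.2 111.2 199.2] psi 1.526 F [ 0.9 -0.3  1. ] w44.2 SLIDE [  0.4   2.8 105.2] ROLL -0.004
```

View pics/w13.png

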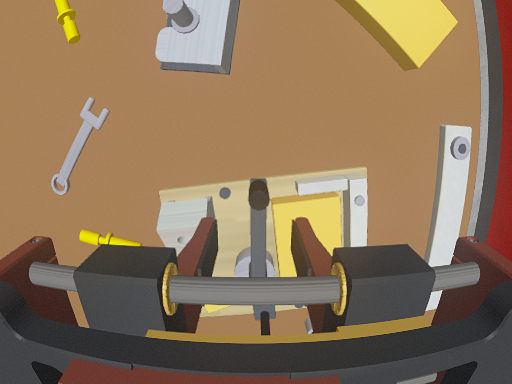

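Run:
```python
from h import *
c=load("w13.npz"); crop(c,220,160,300,220,"pics/w13c.png")
print(wproj(c,[611.4,111.8,130]),wray(c,259,200,130))
```

```text
pics/w13c.png 10.0
[258.68583898 199.69199883] [611.64725107 111.52745424 130.        ]
```

View pics/w13c.png

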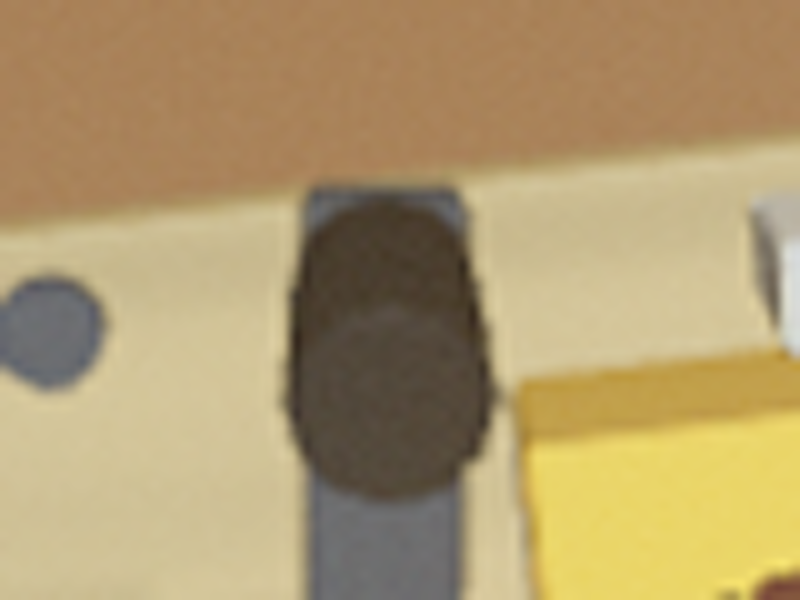

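```bash
python3 -m creep '{"slide":[[0.4,3,30],[0.4,3,60],[0.4,3,90],[0.4,3,103],[0.4,3,103],[0.4,3,103]],"roll":[0,0,0,0,0,0]}' 0 30; python3 -m creep '{"slide":[[0,0,0],[0,0,0],[0,0,0],[0,0,0],[0,0,0],[0,0,0]],"roll":[0,0,0,0,0,0]}' 0.5 10; python3 -c "
from h import *
go(611.5,111.5,95,1.53)"
```

```text
time: 15.77
tcp_pos: [611.0, 111.5, 95.9]
eef_rot: [0.723, 0.691, -0.001, -0.001]
ft_force: [0.0, 0.8, -0.4]
grip_width: 44.0
time: 16.27
tcp_pos: [611.8, 111.6, 97.0]
eef_rot: [0.722, 0.692, 0.0, 0.0]
ft_force: [-0.6, -0.5, 0.9]
grip_width: 21.8
t16.27 tcp [611.8 111.6  97. ] psi 1.529 F [-0.6 -0.5  0.9] w21.8 SLIDE [-0.1 -0.3  2. ] ROLL -0.001
```

```bash
python3 -m creep '{"slide":[[-0.5,-11,0],[-2.2,-21.9,0],[-4.9,-32.5,0],[-8.7,-42.8,0],[-13.5,-52.7,0],[-19.2,-62.1,0],[-25.9,-70.9,0],[-33.4,-78.9,0],[-41.6,-86.2,0],[-50.6,-92.6,0],[-50.6,-92.6,0],[-50.6,-92.6,0]],"roll":[-0.1,-0.2,-0.3,-0.4,-0.5,-0.6,-0.7,-0.8,-0.9,-1.0,-1.0,-1.0]}' 0.5 10
python3 - <<'E'
from h import *
from bench import vision
fx=load("poses.npz")["fx"]
go(*W(fx,[0,0,95]))
c=vision.capture("wrist");np.savez("w14.npz",**c);cv2.imwrite("pics/w14.png",c["frame"][:,:,::-1])
E
```

```text
time: 17.27
tcp_pos: [517.0, 64.7, 96.7]
eef_rot: [0.303, 0.953, 0.0, 0.0]
ft_force: [0.1, -0.6, 0.7]
grip_width: 22.1
t17.27 tcp [517.   64.7  96.7] psi 2.525 F [ 0.1 -0.6  0.7] w22.1 SLIDE [-110.     0.5    1.7] ROLL 0.000
```

View pics/w14.png

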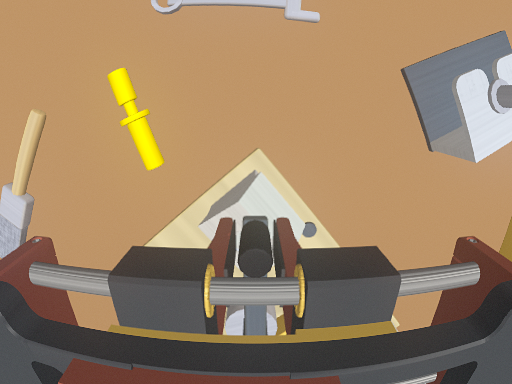

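```bash
python3 -m creep '{"slide":[[-0.5,-11,0],[-2.2,-21.9,0],[-4.9,-32.5,0],[-8.7,-42.8,0],[-11,-47.8,0],[-11,-47.8,0],[-11,-47.8,0]],"roll":[-0.1,-0.2,-0.3,-0.4,-0.45,-0.45,-0.45]}' 0.5 10
python3 - <<'E'
from h import *
fx=load("poses.npz")["fx"]
go(*W(fx,[0,0,95]))
E
```

```text
time: 17.9
tcp_pos: [498.8, 19.6, 96.5]
eef_rot: [0.083, 0.997, 0.0, 0.0]
ft_force: [0.0, 0.7, -0.1]
grip_width: 22.0
t17.90 tcp [498.8  19.6  96.5] psi 2.975 F [ 0.   0.7 -0.1] w22.0 SLIDE [-1.096e+02  1.000e-01  1.500e+00] ROLL 0.000
```

```bash
python3 -m creep '{"slide":[[0,-2,0],[-0.2,-4,0],[-0.3,-6,0],[-0.3,-6,0]],"roll":[-0.018,-0.036,-0.05,-0.05]}' 0.5 10; python3 -m creep '{"slide":[[0,-1,0],[0,-2,0],[0,-2,0]],"roll":[0,0,0]}' 0.5 10;  python3 -m creep '{"slide":[[0,-1,0],[0,-2,0],[0,-2,0]],"roll":[0,0,0]}' 0.5 10
```

```text
time: 18.23
tcp_pos: [497.9, 13.9, 96.4]
eef_rot: [0.056, 0.998, 0.0, 0.0]
ft_force: [0.9, 3.4, -0.1]
grip_width: 22.2
time: 18.48
tcp_pos: [497.5, 12.4, 96.4]
eef_rot: [0.057, 0.998, 0.001, -0.0]
ft_force: [0.9, 6.3, -0.3]
grip_width: 22.1
time: 18.73
tcp_pos: [497.3, 11.1, 96.4]
eef_rot: [0.057, 0.998, 0.001, -0.0]
ft_force: [1.0, 8.7, -1.2]
grip_width: 21.9
```

```bash
python3 -m creep '{"slide":[[0,-1,0],[0,-2,0],[0,-2,0],[0,-2,0]],"roll":[0,0,0,0]}' 0.5 10;  python3 -m creep '{"slide":[[0,-1,0],[0,-2,0],[0,-2,0],[0,-2,0]],"roll":[0,0,0,0]}' 0.5 10
python3 - <<'E'
from h import *
from bench import vision
fx=load("poses.npz")["fx"]
c=vision.capture("wrist");np.savez("w15.npz",**c);crop(c,200,130,320,270,"pics/w15.png")
c=vision.capture("top");np.savez("t15.npz",**c);crop(c,200,110,310,230,"pics/t15.png")
go(*W(fx,[0,0,95]))
E
```

```text
time: 19.07
tcp_pos: [496.9, 9.7, 96.4]
eef_rot: [0.057, 0.998, 0.002, -0.0]
ft_force: [1.8, 11.6, 0.2]
grip_width: 22.1
time: 19.4
tcp_pos: [496.7, 8.3, 96.4]
eef_rot: [0.057, 0.998, 0.002, -0.0]
ft_force: [1.1, 15.1, 0.1]
grip_width: 22.3
pics/w15.png 4.285714285714286
pics/t15.png 5.0
t19.50 tcp [496.7   8.3  96.3] psi 3.027 F [ 0.9 14.5  0.4] w22.5 SLIDE [-110.4    5.9    1.3] ROLL 0.000
```

View pics/w15.png

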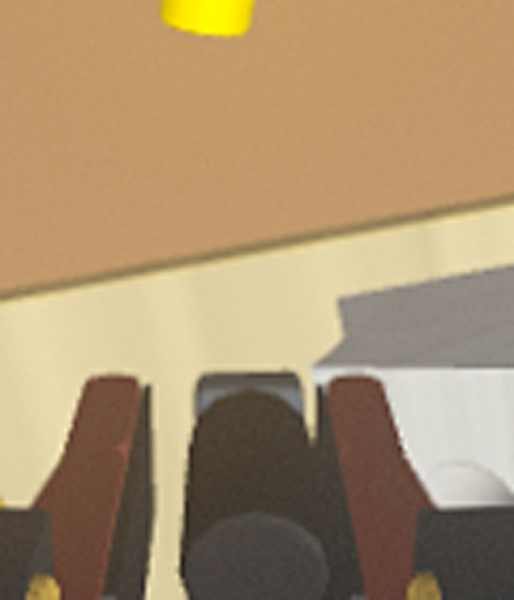

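View pics/t15.png

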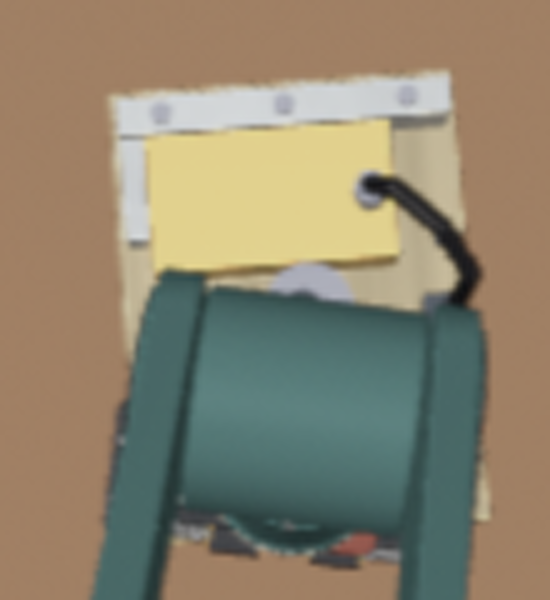

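```bash
python3 -m creep '{"slide":[[0,3,0],[0,5,0],[0,5,0],[0,5,0],[0,5,0],[0,5,0]],"roll":[0,0,0,0,0,0]}' 0 10; python3 -m creep '{"slide":[[0,0,-5],[0,0,-20],[0,0,-50],[0,0,-80],[0,0,-120],[0,0,-120]],"roll":[0,0,0,0,0,0]}' 0 10
python3 - <<'E'
from h import *
from bench import vision
go(400,-200,250)
c=vision.capture("wrist");np.savez("w16.npz",**c);cv2.imwrite("pics/w16.png",c["frame"][:,:,::-1])
E
```

```text
time: 20.0
tcp_pos: [497.4, 10.2, 96.5]
eef_rot: [0.056, 0.998, -0.0, -0.0]
ft_force: [0.8, 0.9, -0.4]
grip_width: 43.8
time: 20.5
tcp_pos: [501.8, 9.9, 223.6]
eef_rot: [0.056, 0.998, -0.0, 0.006]
ft_force: [0.9, -0.8, -0.1]
grip_width: 43.8
t20.50 tcp [501.8   9.9 223.6] psi 3.029 F [ 0.9 -0.8 -0.1] w43.8 SLIDE [  77.2 -220.   -27.3] ROLL 0.000
```

View pics/w16.png

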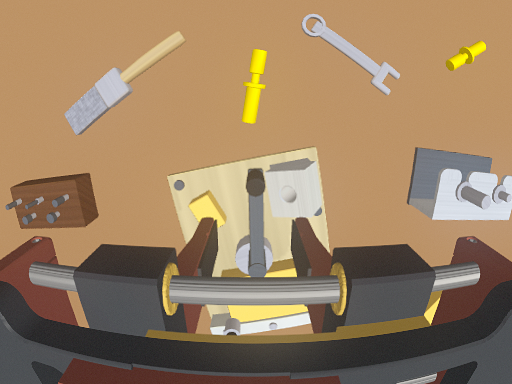

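```bash
python3 -m creep '{"slide":[[0,0,-30],[25,-30,-30],[50,-70,-30],[77,-110,-30],[77,-150,-30],[77,-190,-30],[77,-230,-30],[77,-270,-30],[77,-300,-30],[77,-300,-30],[77,-300,-30]],"roll":[0,0,0,0,0,0,0,0,0,0,0]}' 0 10
python3 - <<'E'
from h import *
from bench import vision
c=vision.capture("top");np.savez("t17.npz",**c);crop(c,100,110,310,230,"pics/t17.png")
c=vision.capture("scene");np.savez("s17.npz",**c);crop(c,100,120,380,350,"pics/s17.png")
go(400,-200,250)
E
```

```text
time: 21.47
tcp_pos: [386.2, -280.0, 245.3]
eef_rot: [0.058, 0.998, 0.001, -0.001]
ft_force: [-0.4, 1.5, -0.1]
grip_width: 43.8
pics/t17.png 3.8095238095238093
pics/s17.png 2.608695652173913
t21.57 tcp [ 386.4 -277.6  245.5] psi 3.028 F [-0.1  0.3  0.5] w43.7 SLIDE [-4.7 78.7 -4.4] ROLL 0.000
```

View pics/t17.png

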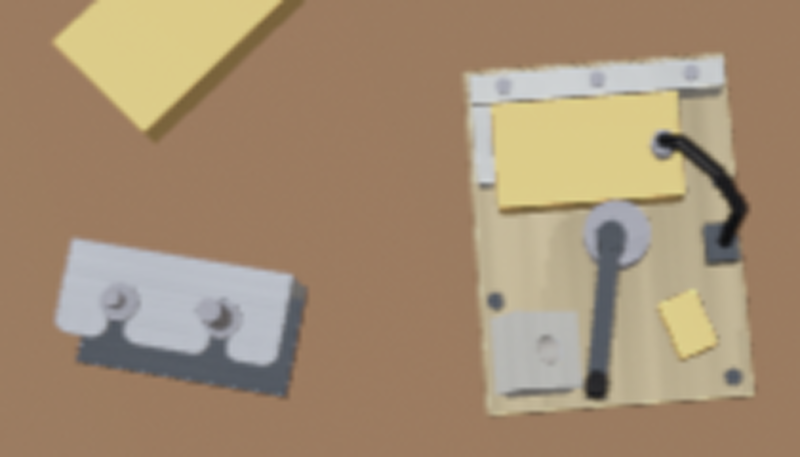

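View pics/s17.png

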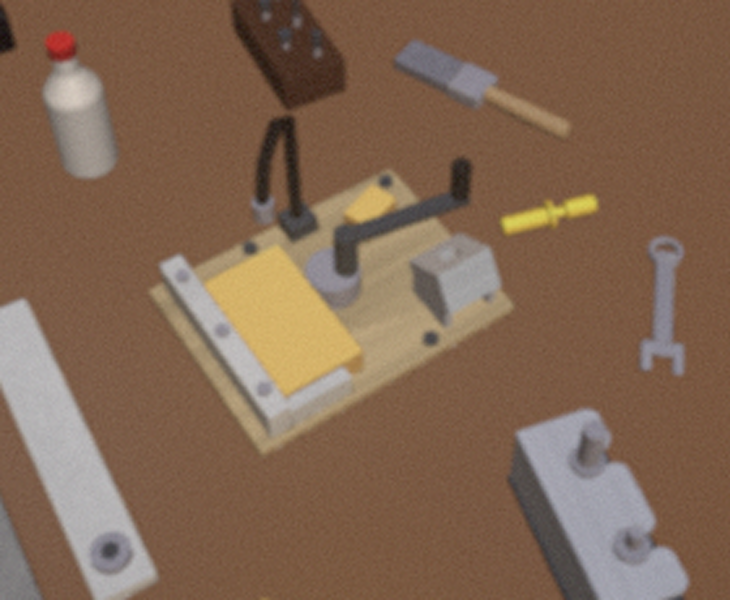

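Run:
```python
from h import *
t=load("t17.npz"); fx=load("poses.npz")["fx"]
T=lambda u,v:(100+u/3.8095-.4,110+v/3.8095-.4)
def inv(P): d=P[:2]-fx[:2]; a,q=np.cos(fx[2]),np.sin(fx[2]); return np.round([a*d[0]+q*d[1],-q*d[0]+a*d[1]],1)
k=inv(ray(t,*T(596,380),130)); p=inv(ray(t,*T(611,238),100)); d=k-p
print(k,p,"cam",np.arctan2(d[1],d[0])-np.radians(70), np.arctan2(k[1],k[0])-np.radians(70))
m=cv2.inRange(cv2.cvtColor(t["frame"],cv2.COLOR_RGB2HSV),(20,80,120),(32,255,255))[:, :]
n,l,s,_=cv2.connectedComponentsWithStats(m)
for i in range(1,n):
    if s[i,4]>800 and 220<s[i,0]<290:
        r=cv2.minAreaRect(np.argwhere(l==i)[:,::-1].astype(np.float32)); b=[inv(ray(t,*q,42)) for q in cv2.boxPoints(r)]; print(b,np.mean(b,0))
```

```text
[-107.5   18.1] [-4.9 -0.1] cam 1.7443004965432953 1.7530546263196514
[array([113.4,  80.2]), array([113. , -60.7]), array([ 28.6, -59.4]), array([29.1, 80.2])] [71.025 10.075]
```

```bash
python3 -m creep '{"slide":[[0,0,0],[0,0,0],[0,0,0]],"roll":[0,0,0]}' 0 10; python3 -c "
from bench import close_job
print(close_job())"
```

```text
time: 21.82
tcp_pos: [387.3, -277.7, 246.4]
eef_rot: [0.055, 0.998, 0.0, -0.0]
ft_force: [-0.9, 0.1, -0.4]
grip_width: 44.1
the job is handed in; nothing more can be done
None
```

I handed the job in at about 22 s: the pin is parked in the free notch and the cam lever is swung to its stop. No verdict was reported, so this rests on my own measurements.

**What I did**
- **Pin:** I drew it out along the slanted bore and stood it up by pushing its shank against the rack plate's front edge. I then slid its neck into the free notch with almost no force and released it.
- **Lever:** I swung it round with the fingers loosely caging the knob, pressed it to about 15 N across the knob, and backed off clear.

**Last checks**
- **Pin position:** after release the wrist view put it within about 1 mm of the notch point, with the collar on the plate and standing upright. The final pictures still show it hanging there.
- **Loose items:** the spare pin is in its notch and the bottle is upright.
- **Lever angle:** about 1.74–1.75 rad, against a stop at 1.73.
- **Board:** square to the fence within about 0.01 rad.

**What disagreed**
- **Board depth:** the board's colour outline in the top view gave a centre at x = 71 mm, below the 72.5 mm needed. The outline measured 84 mm deep instead of 80, so it includes the board's side face. The front edge read about 113 mm against the fence face at 115 mm, within the camera's 2 mm error. From the pictures, the 15 N push and the lever angle I judged the board tight, but I could not measure the nip force directly.
- **Pin slip:** during the standing-up push the pin slid about 8 mm in the jaws and kept a tilt of about 7.6 degrees. I found this in the pictures, allowed for it in the insertion, and it righted itself on release.

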